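# Spread the sample stones in the drying tray

## Robot

A 7-joint arm with a two-finger parallel gripper is mounted at the origin on the work surface. World frame = base frame: x ahead of the robot, y to its left, z up, the work surface at z = 0. Lengths are in m, angles in rad, forces in N, time in s.
With the tool pointing down it reaches from about 0.425 to 1.025 m from the base axis. Payload 3.6 kg.
Tool frame: the origin (TCP) lies on the centre line of the jaws, within the pads' length; the fingertips stand 17 mm ahead of it and the grasp point (between the pads) lies 2 mm behind it; z points along the fingers, y is the line along which they close (so a half turn about z gives the same grasp; the last joint's range is limited). The gripper opens to 85 mm and grips with 20 to 120 N. Pads are 22 mm wide; open, the fingers measure 114 mm over their backs; the gripper's body (76 mm by 85 mm) begins 54 mm behind the grasp point. The pads swing forward as they close: fully open they stand 13 mm farther back than shut.
Start: joints at [1.153, 0.591, 0.048, 1.609, -0.033, 0.943, -0.034], TCP at [0.231, -0.687, 0.248] pointing down, gripper open.
Joint ranges: [-2.69, 2.69], [-0.47, 2.24], [-1.27, 1.36], [0.19, 2.51], [-1.53, 4.68], [0.08, 2.07], [-3.09, 3.09]. Speed limits (rad/s): [2.57, 2.57, 3.14, 3.14, 3.14, 3.14, 3.14].

## Interface

Orientations are given as a 3x3 rotation matrix whose columns are the frame's x, y, z axes.
In Python, from plant import observe, read_camera, close_job gives the robot as it stands. The module is installed in compiled form; this text tells all that it offers.
- The arm moves only by the tool drive_tool, never from a script. Its argument "deltas" is one flat list of numbers, 7 for each row, row after row: the shift along the tool's x, y, z in m, then the turn, a rotation vector about the tool's x, y, z in rad, then the opening, from 0 (shut) to 1 (fully open). In form: [tx, ty, tz, rx, ry, rz, claw, tx, ty, tz, rx, ry, rz, claw, ...]. A call has 1 to 8 rows; each row shifts and turns the commanded pose from where the row before left it, along the tool's axes as they then stand; what a row does not reach is not made up. A row lasts 1/10 s, in which the tool goes at most 50 mm and 8.59 degrees, less where a joint would pass 70% of its speed; a pose out of reach is approached as far as the arm can. A call is refused whole if a number of a shift passes 0.05 or a number of a turn 0.15, either way. A call with a gripper value outside its range is refused whole. The fingers move at their own pace and stop on an object; the grip force is fixed at half the most. Time passes only in rows, so rows that do not move let the fingers close. It gives the time, the measured TCP pose, the force, the opening and the grip force at its end, in the units of the state.
- observe(): the state, without advancing time (a new reading comes with each control period).
- read_camera(name): name is "side" or "top" or "wrist"; returns a dict with "pixels" (400x640x3 uint8, blue, green, red), "camera_matrix" (3x3 intrinsics, pixels), "cam_to_world" (4x4, takes a point from camera to world coordinates). Camera axes: x right, y up, looking along -z (the intrinsics and any distortion apply to the point x, -y, -z); pixel columns grow to the right and rows downward; lengths in m; the calibration is good to about 2 mm. A picture is of the moment at which its call begins. There is no depth.
- close_job(): hands the job in; it is judged then, once.
The state is a dict: "time": time; "joint_positions": joint angles; "dq": joint speeds; "effort": joint torques, N m; "ee_pos": TCP position; "orientation": TCP orientation; "contact_force": force on the tool from outside, world axes, zero at the start; "wrist_torque": the same for the moment, N m; "width": finger opening in m; "grasp_force": force on a finger pad.
Only numpy, scipy, OpenCV 4.12 (cv2) and the standard library are available. Lean on these libraries where they do the work, as an engineer would, in place of code of your own. Each camera call takes 0.05 s, during which the arm holds its last target. There are 200 camera calls.

## Task

Draw the spreader out of the rack's leaning pocket and use its foot to spread the heap of six stones into one even layer over the drying tray: all stones stay in the tray, none lies on another, and each of the four quarters has at least one stone lying 20 mm or more clear of both dividing lines. Do not touch the stones with the gripper; when they are spread, stand the spreader upright on the bench outside the tray and let go. Leave the jar, the cup, the brush and the caliper alone.

Things in the scene. Friction and masses are not known exactly. Their poses are not given: they have to be found in the camera images.
- tray: shallow steel drying tray fixed to the bench: inner floor 250 (x) x 290 mm (y), 5 mm above the bench, walls 4 mm thick, rim 29 mm above the bench. Flat dark lines through the middle along its x and y axes divide the floor into four equal quarters of 125 x 145 mm. Origin at the centre of the underside, z up
- stone1: one of six like brown faceted stones, 36 to 43 mm across and 30 mm thick, about 55 g; at the start they lie heaped in the tray, four on the floor and two on top. Origin at the stone's centre (15 mm above the tray floor when it lies flat)
- stone2: one of six like brown faceted stones, 36 to 43 mm across and 30 mm thick, about 55 g; at the start they lie heaped in the tray, four on the floor and two on top. Origin at the stone's centre (15 mm above the tray floor when it lies flat)
- stone3: one of six like brown faceted stones, 36 to 43 mm across and 30 mm thick, about 55 g; at the start they lie heaped in the tray, four on the floor and two on top. Origin at the stone's centre (15 mm above the tray floor when it lies flat)
- stone4: one of six like brown faceted stones, 36 to 43 mm across and 30 mm thick, about 55 g; at the start they lie heaped in the tray, four on the floor and two on top. Origin at the stone's centre (15 mm above the tray floor when it lies flat)
- stone5: one of six like brown faceted stones, 36 to 43 mm across and 30 mm thick, about 55 g; at the start they lie heaped in the tray, four on the floor and two on top. Origin at the stone's centre (15 mm above the tray floor when it lies flat)
- stone6: one of six like brown faceted stones, 36 to 43 mm across and 30 mm thick, about 55 g; at the start they lie heaped in the tray, four on the floor and two on top. Origin at the stone's centre (15 mm above the tray floor when it lies flat)
- spreader: hand spreader, stands by itself: steel foot 18 mm (x) x 60 mm (y) x 24 mm high, wooden handle 16 mm (x) x 20 mm (y) from its middle up to 170 mm; 0.3 kg, heavy at the foot. Origin at the centre of the foot's underside, z along the handle. At the start foot down in the rack's pocket, z leaning 35 degrees from vertical towards the rack's -x (the robot's side); free from 55 mm above the underside up
- rack: fixed tool rack left or right of the tray: base 150 x 140 mm; pocket leaning 35 degrees towards -x, inner 26 (in x) x 68 mm, 55 mm deep; above it a shelf with jars, x -35 to 90 mm, y -70 to 70 mm, from 260 to 332 mm above the bench, on two posts at x 78, y -63 and 63 mm. The shelf stops a straight-down approach to the handle. Origin at the underside, z up, x away from the robot
- jar: small amber glass jar with a white lid, 54 mm across, 85 mm high, beyond the tray; origin at its underside centre; leave it alone
- beaker: white plastic cup, 70 mm across at the rim, 85 mm high, beyond the tray; origin at its underside centre; leave it alone
- brush: brush 170 mm long lying on the bench on the robot's side of the tray; origin at the middle of its underside, x along it; leave it alone
- caliper: steel caliper 150 mm long lying flat on the bench on the robot's side of the tray; origin at the middle of the beam's underside, x along it; leave it alone
- carton: open cardboard carton of samples, 170 x 190 x 110 mm high, fixed to the bench on the side of the tray where the rack is not; origin at its underside centre

How it is judged:
On the way, in this order (a step that is already met when the one before it is completed fails the run):
1. the spreader is drawn out of the pocket (its foot more than 120 mm from where it stood) (distance of spreader from where it was at the start of the episode above 0.12 m), for 0.1 s.
2. the stones are spread: all in the tray in one layer, a stone well inside every quarter (x of stone1 in the frame of tray between -0.127 and 0.127 m and y of stone1 in the frame of tray between -0.147 and 0.147 m and z of each of stone1, stone2, stone3, stone4, stone5, stone6 in the frame of tray below 0.036 m and x of stone2 in the frame of tray between -0.127 and 0.127 m and y of stone2 in the frame of tray between -0.147 and 0.147 m and x of stone3 in the frame of tray between -0.127 and 0.127 m and y of stone3 in the frame of tray between -0.147 and 0.147 m and x of stone4 in the frame of tray between -0.127 and 0.127 m and y of stone4 in the frame of tray between -0.147 and 0.147 m and x of stone5 in the frame of tray between -0.127 and 0.127 m and y of stone5 in the frame of tray between -0.147 and 0.147 m and x of stone6 in the frame of tray between -0.127 and 0.127 m and y of stone6 in the frame of tray between -0.147 and 0.147 m and ((x of stone1 in the frame of tray above 0.035 m and y of stone1 in the frame of tray above 0.035 m) or (x of stone2 in the frame of tray above 0.035 m and y of stone2 in the frame of tray above 0.035 m) or (x of stone3 in the frame of tray above 0.035 m and y of stone3 in the frame of tray above 0.035 m) or (x of stone4 in the frame of tray above 0.035 m and y of stone4 in the frame of tray above 0.035 m) or (x of stone5 in the frame of tray above 0.035 m and y of stone5 in the frame of tray above 0.035 m) or (x of stone6 in the frame of tray above 0.035 m and y of stone6 in the frame of tray above 0.035 m)) and ((x of stone1 in the frame of tray above 0.035 m and y of stone1 in the frame of tray below -0.035 m) or (x of stone2 in the frame of tray above 0.035 m and y of stone2 in the frame of tray below -0.035 m) or (x of stone3 in the frame of tray above 0.035 m and y of stone3 in the frame of tray below -0.035 m) or (x of stone4 in the frame of tray above 0.035 m and y of stone4 in the frame of tray below -0.035 m) or (x of stone5 in the frame of tray above 0.035 m and y of stone5 in the frame of tray below -0.035 m) or (x of stone6 in the frame of tray above 0.035 m and y of stone6 in the frame of tray below -0.035 m)) and ((x of stone1 in the frame of tray below -0.035 m and y of stone1 in the frame of tray above 0.035 m) or (x of stone2 in the frame of tray below -0.035 m and y of stone2 in the frame of tray above 0.035 m) or (x of stone3 in the frame of tray below -0.035 m and y of stone3 in the frame of tray above 0.035 m) or (x of stone4 in the frame of tray below -0.035 m and y of stone4 in the frame of tray above 0.035 m) or (x of stone5 in the frame of tray below -0.035 m and y of stone5 in the frame of tray above 0.035 m) or (x of stone6 in the frame of tray below -0.035 m and y of stone6 in the frame of tray above 0.035 m)) and ((x of stone1 in the frame of tray below -0.035 m and y of stone1 in the frame of tray below -0.035 m) or (x of stone2 in the frame of tray below -0.035 m and y of stone2 in the frame of tray below -0.035 m) or (x of stone3 in the frame of tray below -0.035 m and y of stone3 in the frame of tray below -0.035 m) or (x of stone4 in the frame of tray below -0.035 m and y of stone4 in the frame of tray below -0.035 m) or (x of stone5 in the frame of tray below -0.035 m and y of stone5 in the frame of tray below -0.035 m) or (x of stone6 in the frame of tray below -0.035 m and y of stone6 in the frame of tray below -0.035 m))), for 0.2 s.
At the end, for the whole second after the job is handed in: All stones at rest in the tray, centres under 36 mm above the bench (one layer); in each quarter a stone with its centre over 35 mm from both lines; the spreader at rest on the bench, tilted under 0.1 rad, underside within 6 mm of the bench top, its middle over 12 mm outside the tray wall (all of step 2 and linear speed of each of stone1, stone2, stone3, stone4, stone5, stone6, spreader below 0.02 m/s and angle between spreader's own z axis and vertical below 0.1 rad and height (world z) of spreader between -0.006 and 0.006 m and (x of spreader in the frame of tray above 0.141 m or x of spreader in the frame of tray below -0.141 m or y of spreader in the frame of tray above 0.161 m or y of spreader in the frame of tray below -0.161 m)); the robot touches nothing.
It fails at once if a stone is touched by the gripper or the arm (more than 1 N) (contact force between any of the fingers, the arm and stone1 above 1 N or contact force between any of the fingers, the arm and stone2 above 1 N or contact force between any of the fingers, the arm and stone3 above 1 N or contact force between any of the fingers, the arm and stone4 above 1 N or contact force between any of the fingers, the arm and stone5 above 1 N or contact force between any of the fingers, the arm and stone6 above 1 N).
It fails at once if the jar, cup, brush or caliper is moved more than 30 mm (distance of any of jar, beaker, brush, caliper from where it was at the start of the episode above 0.03 m).
It also fails if it takes over 67 s, if anything falls off the work surface, if the arm or the gripper's body presses on something with over 40 N, if the wrist force passes 120 N, or if a joint passes its speed limit or range.

## Working session

There is one attempt and no reset: what is moved stays moved. The work goes in short steps, Python scripts to look and compute and a tool call to move; the robot and the scene stay as the last step left them, time stands still between calls to the robot, and variables do not carry over. Pictures are saved under pics/ and viewed, at most 10 in all, crops included, and the job is handed in when it is done.

Besides the shell and the picture viewer there is one more tool, called as name(argument=value, ...), one argument or row to a line, values as JSON. drive_tool: Moves the arm, as the interface text tells. Its arguments: {"type":"object","properties":{"deltas":{"type":"array"}},"required":["deltas"]}

```bash
mkdir -p pics; cat > h.py <<'E'
import numpy as np, cv2
from plant import observe, read_camera, close_job
def shot(n,f=None):
    c=read_camera(n); im=np.asarray(c["pixels"]); 
    if f: cv2.imwrite("pics/"+f,im)
    return im,np.array(c["camera_matrix"]),np.array(c["cam_to_world"])
def ray(K,T,u,v):
    d=np.linalg.inv(K)@[u,v,1.]; d=T[:3,:3]@[d[0],-d[1],-d[2]]
    return T[:3,3],d/np.linalg.norm(d)
def onz(K,T,u,v,z):
    o,d=ray(K,T,u,v); return o+d*(z-o[2])/d[2]
def proj(K,T,p):
    q=T[:3,:3].T@(np.asarray(p)-T[:3,3]); q=K@[q[0],-q[1],-q[2]]; return q[:2]/q[2]
E
python3 - <<'E'
from h import *
np.set_printoptions(precision=4,suppress=True)
for n in("top","side"):
    im,K,T=shot(n,n+"0.png"); np.savez(n+"0.npz",im=im,K=K,T=T); print(n,K,T)
o=observe(); print(o)
E
```

```text
top [[379.1964   0.     318.3112]
 [  0.     379.1964 201.5494]
 [  0.       0.       1.    ]] [[-0.019   0.9886 -0.1491  0.4365]
 [-0.9994 -0.0145  0.0314  0.0061]
 [ 0.0289  0.1496  0.9883  0.8246]
 [ 0.      0.      0.      1.    ]]
side [[408.1708   0.     314.5266]
 [  0.     408.1708 202.1991]
 [  0.       0.       1.    ]] [[ 0.997   0.0584 -0.0516  0.5039]
 [-0.0774  0.6672 -0.7408 -0.7279]
 [-0.0088  0.7426  0.6697  0.7004]
 [ 0.      0.      0.      1.    ]]
{'time': 0.1, 'joint_positions': array([ 1.1525,  0.592 ,  0.0483,  1.6097, -0.0333,  0.9427, -0.0337]), 'dq': array([-0.0013, -0.0005,  0.0005, -0.0045,  0.0012, -0.0005, -0.0009]), 'effort': array([  0.0037, -55.0003,   1.5531, -19.8826,   0.0097,   0.0038,
        -0.    ]), 'ee_pos': array([ 0.2311, -0.6864,  0.2472]), 'orientation': array([[ 0.9477,  0.3192, -0.0007],
       [ 0.3192, -0.9477,  0.0019],
       [-0.0001, -0.002 , -1.    ]]), 'contact_force': array([ 0.744 , -0.159 , -0.4681]), 'wrist_torque': array([-0.0109, -0.0206, -0.0033]), 'grasp_force': 0.0, 'width': 0.08557708719282116}
```

View pics/top0.png

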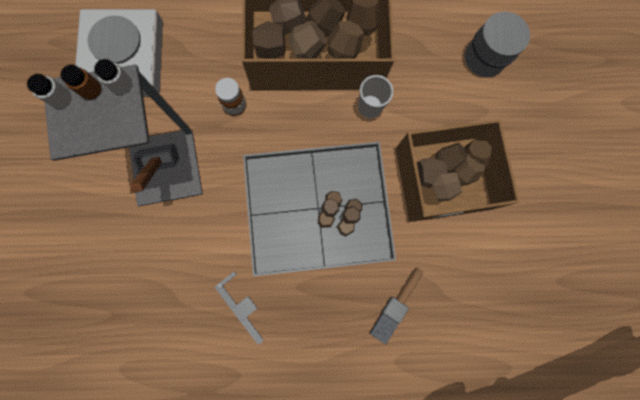

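View pics/side0.png

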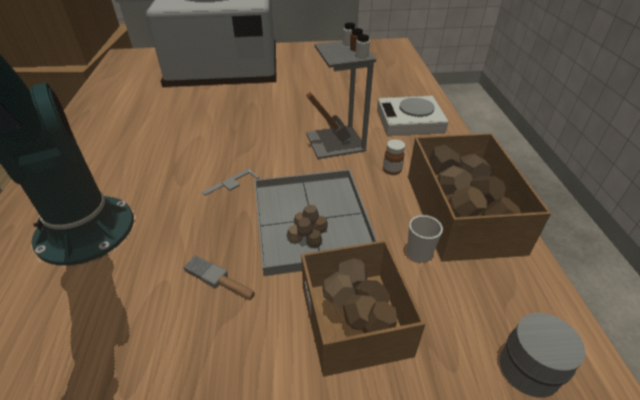

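The top view shows the tray at corners (245,152), (381,144), (394,266), (254,274), with the stones around (340,212). The rack is at left (+y), with the handle running (137,185)–(157,160). In the side view the handle is at about (310,95)–(340,125) and the tray at (257,178)–(372,265). I'll magnify both.

```bash
python3 - <<'E'
from h import *
t=cv2.imread("pics/top0.png"); s=cv2.imread("pics/side0.png")
a=cv2.resize(t[120:220,120:210],None,fx=4,fy=4,interpolation=2)   # 360x400
b=cv2.resize(s[85:185,295:395],None,fx=4,fy=4,interpolation=2)  #400x400
cv2.imwrite("pics/rack.png",np.hstack([a,b]))
a=cv2.resize(t[135:285,235:405],None,fx=3,fy=3,interpolation=2)
cv2.imwrite("pics/tray.png",a)
E
```

```text
(no output)
```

View pics/rack.png

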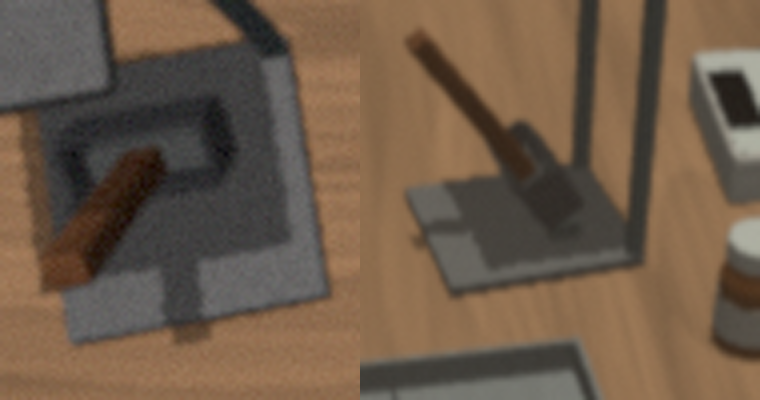

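View pics/tray.png

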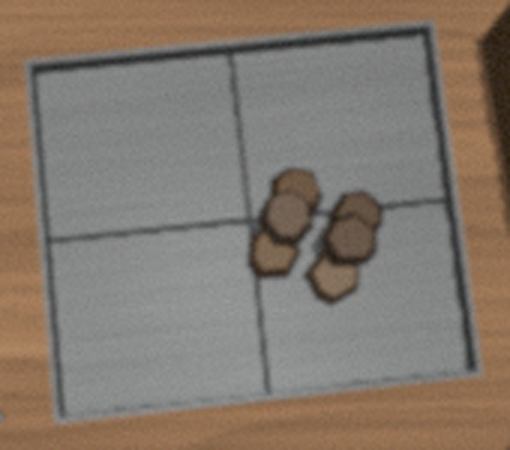

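The rack crop shows the handle end near (68,270) in the top part and (415,38) in the side part. The tray crop shows two piles of three: floor stones near (297,190), (273,252), (358,212) and (333,280), and top stones near (288,217) and (350,241).

```bash
python3 - <<'E'
from h import *
np.set_printoptions(precision=4,suppress=True)
t=np.load("top0.npz"); s=np.load("side0.npz"); kt,ks=(t["K"],t["T"]),(s["K"],s["T"])
def tri(p,q):
    a,d=ray(*kt,*p); b,e=ray(*ks,*q)
    x=np.linalg.lstsq(np.c_[d,-e],b-a,rcond=None)[0]; P,Q=a+d*x[0],b+e*x[1]
    return (P+Q)/2,np.linalg.norm(P-Q)
f=lambda c,m,o:(c[0]/m+o[0],c[1]/m+o[1])
R=lambda c:f(c,4,(120,120)); S=lambda c:f((c[0]-360,c[1]),4,(295,85)); Y=lambda c:f(c,3,(235,135))
e,r1=tri(R((68,270)),S((415,38))); g,r2=tri(R((148,158)),S((522,170)))
print("handle end",e,r1,"pocket",g,r2,"dir",(e-g)/np.linalg.norm(e-g),np.linalg.norm(e-g))
c=[onz(*kt,*Y(p),.029) for p in((27,62),(430,25),(480,372),(58,422))]
print("tray",c,"centre",np.mean(c,0),"sizes",[np.linalg.norm(c[i]-c[i-1]) for i in range(4)])
print("cross",onz(*kt,*Y((249,220)),.005))
d=(c[0]+c[3]-c[1]-c[2]); print("tray yaw (y axis)",np.degrees(np.arctan2(-d[0],d[1])))
d=(c[0]+c[1]-c[2]-c[3]); print("tray yaw (x axis)",np.degrees(np.arctan2(d[1],d[0])))
for z in(0,.01): 
    p,q,w=[onz(*kt,*R(k),z) for k in((70,342),(328,296),(285,50))]; print("rack",p,q,w,np.linalg.norm(p-q),np.degrees(np.arctan2(-(p-q)[0],(p-q)[1])))
for n,k,z in(("A",(297,190),.035),("B",(273,252),.035),("D",(358,212),.035),("E",(333,280),.035),("C",(288,217),.065),("F",(350,241),.065)): print(n,onz(*kt,*Y(k),z)[:2])
im=cv2.imread("pics/top0.png")
for n,k,z in(("jar",(229,90),.085),("jarbase",(236,108),0),("cup",(376,92),.085),("cal1",(218,288),0),("cal2",(235,275),0),("cal3",(262,342),0),("br1",(380,343),.01),("br2",(372,333),.01),("br3",(420,270),.01),("carton",(404,135),.11),("carton",(412,220),.11)): print(n,onz(*kt,*k,z))
E
```

```text
handle end [0.5637 0.2984 0.1711] 0.0011894132999141014 pocket [0.6434 0.3129 0.0537] 0.004069928280747784 dir [-0.5591 -0.1021  0.8228] 0.14265974777270982
tray [array([0.6586, 0.1387, 0.029 ]), array([ 0.6832, -0.1528,  0.029 ]), array([ 0.4329, -0.177 ,  0.029 ]), array([0.4047, 0.115 , 0.029 ])] centre [ 0.5449 -0.019   0.029 ] sizes [np.float64(0.2550515410639766), np.float64(0.2924950766435303), np.float64(0.25140403328601113), np.float64(0.2934253988190291)]
cross [ 0.5452 -0.019   0.005 ]
tray yaw (y axis) 5.170651452458081
tray yaw (x axis) 5.429803029725087
rack [0.558  0.3719 0.    ] [0.5813 0.234  0.    ] [0.7215 0.2616 0.    ] 0.1398317849795496 9.60824197668261
rack [0.5565 0.3674 0.01  ] [0.5796 0.2312 0.01  ] [0.718  0.2585 0.01  ] 0.13813593435737043 9.608241976682628
A [ 0.562  -0.0523]
B [ 0.5185 -0.0344]
D [ 0.5457 -0.0949]
E [ 0.4982 -0.0758]
C [ 0.5389 -0.0435]
F [ 0.522 -0.085]
jar [0.7821 0.1614 0.085 ]
jarbase [0.7784 0.1627 0.    ]
cup [ 0.776  -0.1415  0.085 ]
cal1 [ 0.3795  0.1952 -0.    ]
cal2 [0.4057 0.1599 0.    ]
cal3 [0.268  0.1023 0.    ]
br1 [ 0.2619 -0.1417  0.01  ]
br2 [ 0.2822 -0.1259  0.01  ]
br3 [ 0.4087 -0.2339  0.01  ]
carton [ 0.6746 -0.1882  0.11  ]
carton [ 0.5061 -0.1946  0.11  ]
```

```bash
cat > plan.py <<'E'
from h import *
from scipy.spatial.transform import Rotation as Ro, Slerp
def frame(z,y):
    z=z/np.linalg.norm(z); y=y-z*(y@z); y/=np.linalg.norm(y); return np.c_[np.cross(y,z),y,z]
YAW=np.radians(10.); XS=np.array([np.cos(YAW),np.sin(YAW),0])
A=-np.sin(np.radians(35))*XS+np.array([0,0,np.cos(np.radians(35))])
END=np.array([.5637,.2984,.1711]); FOOT=END-.17*A
RG=frame(-A,XS)
def rows(poses,claw,p=None,R=None):
    "poses: list of (p,R); prints rounded tool-frame rows with error feedback"
    o=observe(); p=np.array(o["ee_pos"]) if p is None else p; R=np.array(o["orientation"]) if R is None else R
    for i,(q,Q) in enumerate(poses):
        t=np.round(R.T@(q-p),3); r=np.round(Ro.from_matrix(R.T@Q).as_rotvec(),2)
        print(*("%g,"%(v+0) for v in (*t,*r)),"%g,"%claw,"" if (i+1)%8 else "\n")
        p=p+R@t; R=R@Ro.from_rotvec(r).as_matrix()
    return p,R
def lin(q,Q,n,p=None,R=None,cyl=False):
    o=observe(); p=np.array(o["ee_pos"]) if p is None else p; R=np.array(o["orientation"]) if R is None else R
    s=np.arange(1,n+1)/n; s=s if n<6 else s
    rot=Slerp([0,1],Ro.from_matrix([R,Q]))(s).as_matrix()
    if cyl:
        c=lambda v:np.array([np.hypot(v[0],v[1]),np.arctan2(v[1],v[0]),v[2]])
        P=[c(p)+(c(q)-c(p))*k for k in s]; P=[np.array([a[0]*np.cos(a[1]),a[0]*np.sin(a[1]),a[2]]) for a in P]
    else: P=[p+(q-p)*k for k in s]
    return list(zip(P,rot))
E
python3 - <<'E'
from plan import *
q=FOOT+.25*A; print(FOOT,A,q); rows(lin(q,RG,26,cyl=True),1)
E
```

```text
[0.65972663 0.31533209 0.03184415] [-0.56486252 -0.0996005   0.81915204] [0.518511   0.29043196 0.23663216]
0.049, -0.007, 0, -0.02, 0.02, -0.05, 1, 
0.048, -0.007, 0.002, -0.02, 0.01, -0.06, 1, 
0.047, -0.008, 0.001, -0.02, 0.02, -0.05, 1, 
0.047, -0.009, 0.002, -0.02, 0.02, -0.05, 1, 
0.047, -0.009, 0.003, -0.02, 0.01, -0.05, 1, 
0.046, -0.011, 0.002, -0.02, 0.02, -0.06, 1, 
0.046, -0.01, 0.003, -0.02, 0.02, -0.05, 1, 
0.045, -0.012, 0.002, -0.02, 0.01, -0.05, 1, 

0.045, -0.012, 0.003, -0.01, 0.02, -0.06, 1, 
0.044, -0.012, 0.002, -0.02, 0.02, -0.05, 1, 
0.044, -0.014, 0.003, -0.02, 0.01, -0.05, 1, 
0.043, -0.013, 0.002, -0.02, 0.02, -0.05, 1, 
0.042, -0.015, 0.001, -0.02, 0.02, -0.06, 1, 
0.042, -0.014, 0.001, -0.02, 0.01, -0.05, 1, 
0.042, -0.016, 0, -0.02, 0.02, -0.05, 1, 
0.041, -0.015, 0, -0.02, 0.02, -0.06, 1, 

0.041, -0.016, -0.001, -0.02, 0.01, -0.05, 1, 
0.04, -0.016, -0.002, -0.02, 0.02, -0.05, 1, 
0.04, -0.016, -0.003, -0.02, 0.02, -0.05, 1, 
0.039, -0.016, -0.003, -0.02, 0.01, -0.06, 1, 
0.039, -0.017, -0.005, -0.02, 0.02, -0.05, 1, 
0.038, -0.016, -0.005, -0.02, 0.02, -0.05, 1, 
0.038, -0.017, -0.007, -0.02, 0.01, -0.06, 1, 
0.037, -0.016, -0.008, -0.02, 0.02, -0.05, 1, 

0.036, -0.016, -0.008, -0.02, 0.02, -0.05, 1, 
0.037, -0.016, -0.01, -0.01, 0.01, -0.05, 1,
```

drive_tool(
  deltas=[0.049,-0.007,-0.01,-0.02,0.02,-0.05,1,0.048,-0.007,-0.01,-0.02,0.01,-0.06,1,0.047,-0.008,0,-0.02,0.02,-0.05,1,0.047,-0.009,0,-0.02,0.02,-0.05,1,0.047,-0.009,0,-0.02,0.01,-0.05,1,0.046,-0.011,0,-0.02,0.02,-0.06,1,0.046,-0.01,0,-0.02,0.02,-0.05,1,0.045,-0.012,0,-0.02,0.01,-0.05,1],
)

```text
time: 0.9
ee_pos: [0.5196, -0.4423, 0.2796]
orientation: [[0.724, 0.662, 0.192], [0.683, -0.727, -0.071], [0.093, 0.182, -0.979]]
contact_force: [0.7, -0.8, -0.4]
width: 0.0857
grasp_force: 0.0
```

drive_tool(
  deltas=[0.045,-0.012,0.003,-0.01,0.02,-0.06,1,0.044,-0.012,0.002,-0.02,0.02,-0.05,1,0.044,-0.014,0.003,-0.02,0.01,-0.05,1,0.043,-0.013,0.002,-0.02,0.02,-0.05,1,0.042,-0.015,0.001,-0.02,0.02,-0.06,1,0.042,-0.014,0.001,-0.02,0.01,-0.05,1,0.042,-0.016,0,-0.02,0.02,-0.05,1,0.041,-0.015,0,-0.02,0.02,-0.06,1],
)

```text
time: 1.7
ee_pos: [0.6337, -0.1041, 0.2754]
orientation: [[0.35, 0.854, 0.386], [0.93, -0.365, -0.037], [0.109, 0.372, -0.922]]
contact_force: [0.7, 0.1, -0.3]
width: 0.0855
grasp_force: 0.0
```

```bash
python3 - <<'E'
from plan import *
np.set_printoptions(precision=4,suppress=True)
o=observe(); print(o["ee_pos"],o["orientation"],o["joint_positions"],o["time"]); q=FOOT+.25*A; rows(lin(q,RG,11,cyl=True),1)
E
```

```text
[ 0.6337 -0.1041  0.2754] [[ 0.3498  0.8538  0.3856]
 [ 0.9305 -0.3645 -0.037 ]
 [ 0.109   0.3718 -0.9219]] [ 0.2254  0.3459 -0.1708  2.0384  0.1817  0.3689 -0.4612] 1.7
0.037, -0.015, 0.002, -0.02, 0.01, -0.05, 1, 
0.036, -0.015, 0.001, -0.02, 0.02, -0.04, 1, 
0.036, -0.016, 0.001, -0.01, 0.01, -0.05, 1, 
0.035, -0.016, 0, -0.02, 0.02, -0.05, 1, 
0.035, -0.015, -0.001, -0.02, 0.01, -0.05, 1, 
0.035, -0.016, -0.002, -0.02, 0.02, -0.04, 1, 
0.034, -0.017, -0.002, -0.01, 0.01, -0.05, 1, 
0.034, -0.016, -0.004, -0.02, 0.02, -0.05, 1, 

0.034, -0.016, -0.004, -0.02, 0.01, -0.05, 1, 
0.033, -0.016, -0.005, -0.02, 0.02, -0.04, 1, 
0.032, -0.016, -0.006, -0.01, 0.01, -0.05, 1,
```

drive_tool(
  deltas=[0.037,-0.015,0.002,-0.02,0.01,-0.05,1,0.036,-0.015,0.001,-0.02,0.02,-0.04,1,0.036,-0.016,0.001,-0.01,0.01,-0.05,1,0.035,-0.016,0,-0.02,0.02,-0.05,1,0.035,-0.015,-0.001,-0.02,0.01,-0.05,1,0.035,-0.016,-0.002,-0.02,0.02,-0.04,1,0.034,-0.017,-0.002,-0.01,0.01,-0.05,1,0.034,-0.016,-0.004,-0.02,0.02,-0.05,1],
)

```text
time: 2.5
ee_pos: [0.5803, 0.1838, 0.2482]
orientation: [[-0.017, 0.855, 0.518], [0.999, -0.009, 0.047], [0.045, 0.518, -0.854]]
contact_force: [0.2, -0.0, -0.3]
width: 0.0854
grasp_force: 0.0
```

drive_tool(
  deltas=[0.034,-0.016,-0.004,-0.02,0.01,-0.05,1,0.033,-0.016,-0.005,-0.02,0.02,-0.04,1,0.032,-0.016,-0.006,-0.01,0.01,-0.05,1,0,0,0,0,0,0,1],
)

```text
time: 2.9
ee_pos: [0.5443, 0.2498, 0.2417]
orientation: [[-0.115, 0.834, 0.54], [0.993, 0.091, 0.071], [0.011, 0.544, -0.839]]
contact_force: [-0.7, -0.2, -0.0]
width: 0.0851
grasp_force: 0.0
```

```bash
python3 - <<'E'
from plan import *
np.set_printoptions(precision=4,suppress=True)
o=observe(); print(o["ee_pos"],o["joint_positions"],o["time"]); 
for a in (.25,): rows(lin(FOOT+a*A,RG,2),1)
im,K,T=shot("wrist","w1.png"); np.savez("w1.npz",im=im,K=K,T=T)
print(T,proj(K,T,END),proj(K,T,FOOT+.055*A), proj(K,T,np.array(o["ee_pos"])))
E
```

```text
[0.5443 0.2498 0.2417] [-1.0185  0.3714  0.491   2.2752  1.3832  0.079  -1.8523] 2.9
0.022, -0.01, -0.003, -0.02, 0.01, -0.03, 1, 
0.022, -0.01, -0.004, -0.01, 0.01, -0.03, 1, 
[[ 0.8343  0.036  -0.5502  0.4686]
 [ 0.0903  0.9755  0.2008  0.3083]
 [ 0.5439 -0.2172  0.8105  0.348 ]
 [ 0.      0.      0.      1.    ]] [292.2207 147.4142] [305.2113 132.3397] [318.1431 258.7741]
```

View pics/w1.png

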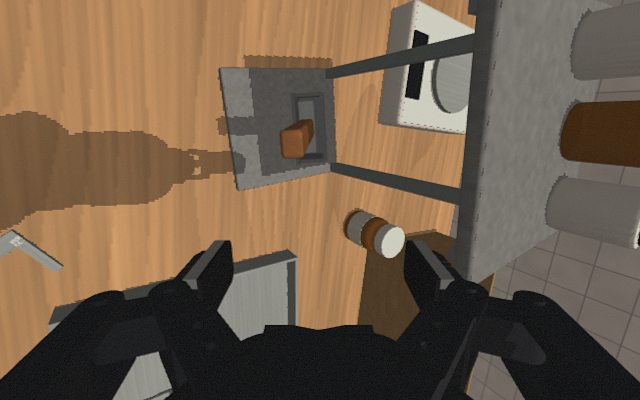

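The wrist view shows the rack with the handle end at about (290,148), against a predicted (292,147), so the measurement holds. Joint 6 is at its limit, so I'll fit a simple kinematic model to see which grasp tilt is reachable.

```bash
cat > kin.py <<'E'
from plan import *
from scipy.optimize import least_squares
import itertools
D=[([1.1525,.592,.0483,1.6097,-.0333,.9427,-.0337],[.2311,-.6864,.2472],[[.9477,.3192,-.0007],[.3192,-.9477,.0019],[-.0001,-.002,-1]]),
([.2254,.3459,-.1708,2.0384,.1817,.3689,-.4612],[.6337,-.1041,.2754],[[.3498,.8538,.3856],[.9305,-.3645,-.037],[.109,.3718,-.9219]]),
([-1.0185,.3714,.491,2.2752,1.3832,.079,-1.8523],[.5443,.2498,.2417],[[-.115,.834,.54],[.993,.091,.071],[.011,.544,-.839]])]
LIM=np.array([[-2.69,2.69],[-.47,2.24],[-1.27,1.36],[.19,2.51],[-1.53,4.68],[.08,2.07],[-3.09,3.09]])
def fk(q,L,s,c):
    p=np.array([0,0,L[0]]);R=np.eye(3)
    for i,(ax,sg) in enumerate(zip("zyzyzyz",s)):
        R=R@Ro.from_euler(ax,sg*q[i]).as_matrix()
        if i in(1,3,5): p=p+R@[0,0,L[1+i//2]]
    return p,R@Ro.from_euler("z",c).as_matrix()
def fit():
    best=None
    for s3,s5,s7 in itertools.product((1,-1),repeat=3):
        s=(-1,1,s3,1,s5,1,s7)
        for c in(np.pi/2,-np.pi/2):
            f=lambda L:np.concatenate([np.r_[fk(q,L,s,c)[0]-p,.3*(fk(q,L,s,c)[1]-np.array(R)).ravel()] for q,p,R in D])
            r=least_squares(f,[.3,.4,.4,.25])
            if best is None or r.cost<best[0]: best=(r.cost,r.x,s,c)
    return best
def ik(p,R,M,n=12,seed=0,q0=None):
    _,L,s,c=M; rng=np.random.default_rng(seed); out=[]
    f=lambda q:np.r_[fk(q,L,s,c)[0]-p,.3*(fk(q,L,s,c)[1]-R).ravel()]
    for k in range(n):
        x=q0 if q0 is not None and k==0 else rng.uniform(LIM[:,0],LIM[:,1]); x=np.clip(x,LIM[:,0]+1e-3,LIM[:,1]-1e-3)
        r=least_squares(f,x,bounds=(LIM[:,0],LIM[:,1]))
        if r.cost<1e-6: out.append(r.x)
    return out
E
python3 - <<'E'
from kin import *
np.set_printoptions(precision=3,suppress=True)
M=fit(); print(M)
def tilted(b): # tool tilt b (deg) from vertical about spreader y
    b=np.radians(b); return -(-np.sin(b)*XS+np.array([0,0,np.cos(b)]))
YS=np.array([-XS[1],XS[0],0])
for name,y in(("x",XS),("y",YS),("-y",-YS)):
  for b in(35,20,5):
    if name=="x" and b!=35: continue
    R=frame(tilted(b),y)
    for s in(.135,.25):
        p=FOOT+.14*A-(s-.14)*tilted(b); S=ik(p,R,M,30); print(name,b,s,len(S)); print(np.array(S[:4]) if S else "")
E
```

```text
(np.float64(0.0025886314356494554), array([0.392, 0.57 , 0.487, 0.326]), (-1, 1, -1, 1, -1, 1, -1), 1.5707963267948966)
x 35 0.135 19
[[-1.228  0.762  0.816  2.208  3.948  0.309  1.745]
 [-0.843  0.607  0.309  2.208  2.747  0.222  3.09 ]
 [-0.716  0.59   0.15   2.208  2.474  0.266 -2.884]
 [-0.123  0.671 -0.592  2.208  2.031  0.605 -2.257]]
x 35 0.25 18
[[-1.421  0.499  0.937  2.304  4.381  0.131  1.382]
 [-1.103  0.377  0.526  2.304  2.024  0.095 -2.488]
 [-0.01   0.438 -0.78   2.304  1.719  0.575 -2.046]
 [ 0.05   0.466 -0.86   2.304  1.721  0.62  -2.034]]
y 35 0.135 19
[[-1.503  1.183  1.325  2.208  4.291  0.794  2.717]
 [-1.396  0.939  1.083  2.208  4.211  0.518  2.941]
 [-0.683  0.587  0.11   2.208  2.422  0.28  -1.252]
 [-1.153  0.714  0.71   2.208  3.761  0.256 -2.746]]
y 35 0.25 18
[[-1.652  0.817  1.36   2.304  4.564  0.53   2.656]
 [-1.46   0.527  0.995  2.304  4.449  0.169  2.874]
 [-0.824  0.34   0.195  2.304  1.792  0.211 -0.652]
 [-1.354  0.461  0.846  2.304  4.156  0.08  -3.09 ]]
y 20 0.135 16
[[-0.632  0.575  0.119  2.051  0.297  0.201  0.921]
 [ 0.13   0.785 -0.909  
[... 1436 characters left out ...]
79  2.051  0.72   0.25  -2.61 ]]
-y 20 0.25 14
[[-1.3    0.519  0.943  2.081 -0.701  0.484 -1.306]
 [-1.307  0.524  0.954  2.081 -0.714  0.488 -1.294]
 [-0.442  0.357 -0.15   2.081  0.466  0.423 -2.37 ]
 [-0.078  0.411 -0.602  2.081  0.807  0.526 -2.672]]
-y 5 0.135 16
[[-0.496  0.624  0.005  1.869  0.045  0.566 -1.926]
 [-0.874  0.687  0.526  1.869 -0.521  0.634 -1.442]
 [-0.949  0.719  0.636  1.869 -0.635  0.671 -1.349]
 [-0.328  0.635 -0.222  1.869  0.291  0.586 -2.136]]
-y 5 0.25 15
[[-0.836  0.495  0.452  1.834 -0.264  0.787 -1.657]
 [-1.083  0.588  0.812  1.834 -0.536  0.859 -1.425]
 [-0.299  0.47  -0.261  1.834  0.211  0.779 -2.07 ]
 [-0.368  0.464 -0.17   1.834  0.151  0.773 -2.018]]
```

```bash
cat >> plan.py <<'E'
def tilted(b): b=np.radians(b); return -(-np.sin(b)*XS+np.array([0,0,np.cos(b)]))
YS=np.array([-XS[1],XS[0],0])
E
python3 - <<'E'
from plan import *
o=observe(); R1=frame(tilted(18),XS); p=np.array(o["ee_pos"])
a=lin(p,R1,3); b=lin(FOOT+.14*A-.11*tilted(20),frame(tilted(20),YS),13,p=p,R=R1)
rows(a+b,1)
E
```

```text
0, 0, 0, 0.09, 0.01, -0.02, 1, 
0, 0, 0, 0.09, 0, -0.02, 1, 
0, 0, 0, 0.08, 0.01, -0.02, 1, 
0.004, 0.001, 0, 0, 0, -0.12, 1, 
0.003, 0.001, -0.001, 0, -0.01, -0.13, 1, 
0.004, 0.001, 0, 0, 0, -0.12, 1, 
0.003, 0.002, -0.001, -0.01, 0, -0.12, 1, 
0.003, 0.002, 0, 0, 0, -0.12, 1, 

0.003, 0.003, -0.001, 0, 0, -0.12, 1, 
0.002, 0.003, 0, 0, -0.01, -0.12, 1, 
0.002, 0.003, 0, 0, 0, -0.12, 1, 
0.001, 0.003, -0.001, -0.01, 0, -0.12, 1, 
0.002, 0.004, 0, 0, 0, -0.12, 1, 
0, 0.004, -0.001, 0, 0, -0.12, 1, 
0.001, 0.003, 0, 0, -0.01, -0.12, 1, 
-0.001, 0.004, 0, 0, 0, -0.12, 1,
```

drive_tool(
  deltas=[0,0,0,0.09,0.01,-0.02,1,0,0,0,0.09,0,-0.02,1,0,0,0,0.08,0.01,-0.02,1,0.004,0.001,0,0,0,-0.12,1,0.003,0.001,-0.001,0,-0.01,-0.13,1,0.004,0.001,0,0,0,-0.12,1,0.003,0.002,-0.001,-0.01,0,-0.12,1,0.003,0.002,0,0,0,-0.12,1],
)

```text
time: 3.75
ee_pos: [0.5573, 0.2557, 0.2428]
orientation: [[-0.608, 0.656, 0.448], [0.746, 0.664, 0.039], [-0.272, 0.358, -0.893]]
contact_force: [-1.3, 0.2, 0.9]
width: 0.0857
grasp_force: 0.0
```

drive_tool(
  deltas=[0.003,0.003,-0.001,0,0,-0.12,1,0.002,0.003,0,0,-0.01,-0.12,1,0.002,0.003,0,0,0,-0.12,1,0.001,0.003,-0.001,-0.01,0,-0.12,1,0.002,0.004,0,0,0,-0.12,1,0,0.004,-0.001,0,0,-0.12,1,0.001,0.003,0,0,-0.01,-0.12,1,-0.001,0.004,0,0,0,-0.12,1],
)

```text
time: 4.55
ee_pos: [0.5571, 0.2856, 0.2474]
orientation: [[-0.876, -0.122, 0.467], [-0.116, 0.992, 0.041], [-0.469, -0.018, -0.883]]
contact_force: [-0.2, 0.3, -0.2]
width: 0.0856
grasp_force: 0.0
```

```bash
cat > look.py <<'E'
from plan import *
np.set_printoptions(precision=3,suppress=True)
o=observe(); print(o["ee_pos"],o["joint_positions"],o["time"])
E
python3 - <<'E'
from look import *
R=frame(tilted(20),YS); q=FOOT+.14*A
pr=rows(lin(q-.11*tilted(20),R,3),1); rows(lin(q,R,5,*pr),1,*pr)
E
```

```text
[0.557 0.286 0.247] [-0.386  0.383 -0.358  2.125  1.074  0.46   0.065] 4.55
0.003, 0.004, -0.003, -0.01, 0.05, -0.01, 1, 
0.003, 0.003, -0.002, -0.01, 0.04, -0.02, 1, 
0.004, 0.004, -0.003, -0.02, 0.05, -0.01, 1, 
0, 0, 0.022, 0, 0, 0, 1, 
0, 0, 0.022, 0, 0, 0, 1, 
0, 0, 0.022, 0, 0, 0, 1, 
0, 0, 0.022, 0, 0, 0, 1, 
0, 0, 0.022, 0, 0, 0, 1,
```

```bash
python3 - <<'E'
from look import *
R=frame(tilted(27),YS); q=FOOT+.14*A
pr=rows(lin(q-.11*tilted(27),R,2),1); rows(lin(q,R,6,*pr),1,*pr)
E
```

```text
[0.557 0.286 0.247] [-0.386  0.383 -0.358  2.125  1.074  0.46   0.065] 4.55
0.011, 0.005, -0.005, -0.02, 0.01, -0.02, 1, 
0.012, 0.006, -0.004, -0.02, 0.01, -0.02, 1, 
0, 0, 0.018, 0, 0, 0, 1, 
0, 0, 0.019, 0, 0, 0, 1, 
0, 0, 0.018, 0, 0, 0, 1, 
0, 0, 0.018, 0, 0, 0, 1, 
0, 0, 0.019, 0, 0, 0, 1, 
-0.001, 0, 0.018, 0, 0, 0, 1,
```

Advance most of the way, then check before closing.

drive_tool(
  deltas=[0.011,0.005,-0.005,-0.02,0.01,-0.02,1,0.012,0.006,-0.004,-0.02,0.01,-0.02,1,0,0,0.02,0,0,0,1,0,0,0.02,0,0,0,1,0,0,0.02,0,0,0,1,0,0,0,0,0,0,1],
)

```text
time: 5.15
ee_pos: [0.5567, 0.2985, 0.1891]
orientation: [[-0.881, -0.172, 0.441], [-0.154, 0.985, 0.078], [-0.448, 0.001, -0.894]]
contact_force: [-0.3, 0.4, 0.4]
width: 0.085
grasp_force: 0.0
```

```bash
python3 - <<'E'
from look import *
R=frame(tilted(27),YS); q=FOOT+.14*A
rows(lin(q,R,3),1)
im,K,T=shot("wrist","w2.png"); print(proj(K,T,END),proj(K,T,FOOT+.07*A))
E
```

```text
[0.557 0.299 0.189] [-0.449  0.472 -0.279  2.154  1.279  0.357 -0.116] 5.15
-0.001, 0, 0.016, 0, 0, 0, 1, 
-0.001, -0.001, 0.017, 0, 0, 0, 1, 
0, 0, 0.016, 0, -0.01, 0, 1, 
[317.126 240.144] [317.483 208.098]
```

View pics/w2.png

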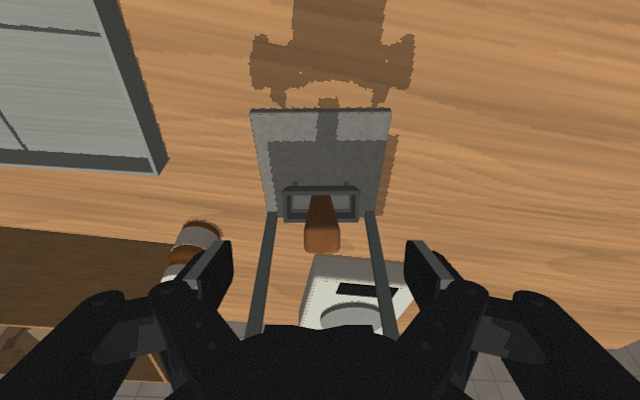

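The handle end is centred between the jaws at (322,243), predicted (317,240). Advance and close.

drive_tool(
  deltas=[-0.001,0.001,0.016,0,0,0,1,0,0.001,0.017,0,0,0,1,0,0,0.016,0,0,0,1,0,0,0,0,0,0,0,0,0,0,0,0,0,0,0,0,0,0,0,0,0,0,0,0,0,0,0,0,0,0,0,0,0,0,0],
)

```text
time: 6.0
ee_pos: [0.5801, 0.3057, 0.1491]
orientation: [[-0.878, -0.174, 0.446], [-0.154, 0.985, 0.08], [-0.453, 0.002, -0.892]]
contact_force: [-2.1, -1.6, 4.0]
width: 0.0191
grasp_force: 58.4
```

```bash
python3 - <<'E'
from look import *
print(o["width"],o["grasp_force"],o["orientation"])
p=np.array(o["ee_pos"]);R=np.array(o["orientation"])
rows(lin(p+.13*A,R,8),0)
E
```

```text
[0.58  0.306 0.149] [-0.483  0.556 -0.218  2.132  1.479  0.321 -0.304] 6.0
0.01905032955698553 58.363022804260254 [[-0.878 -0.174  0.446]
 [-0.154  0.985  0.08 ]
 [-0.453  0.002 -0.892]]
0.002, 0, -0.016, 0, 0, 0, 0, 
0.003, 0, -0.016, 0, 0, 0, 0, 
0.002, 0, -0.016, 0, 0, 0, 0, 
0.002, 0, -0.016, 0, 0, 0, 0, 
0.002, 0, -0.016, 0, 0, 0, 0, 
0.003, 0, -0.017, 0, 0, 0, 0, 
0.002, 0, -0.016, 0, 0, 0, 0, 
0.002, 0, -0.016, 0, 0, 0, 0,
```

drive_tool(
  deltas=[0.002,0,-0.016,0,0,0,0,0.003,0,-0.016,0,0,0,0,0.002,0,-0.016,0,0,0,0,0.002,0,-0.016,0,0,0,0,0.002,0,-0.016,0,0,0,0,0.003,0,-0.017,0,0,0,0,0.002,0,-0.016,0,0,0,0,0.002,0,-0.016,0,0,0,0],
)

```text
time: 6.8
ee_pos: [0.5053, 0.2921, 0.2547]
orientation: [[-0.88, -0.174, 0.443], [-0.154, 0.985, 0.079], [-0.45, 0.001, -0.893]]
contact_force: [-0.5, 1.0, -2.7]
width: 0.0192
grasp_force: 59.3
```

Spreader is out. The next script computes the grip relation (tool in the spreader frame) and the move to an upright pose over the tray, with the foot along the gap between the two stone rows.

```bash
cat > sp.py <<'E'
from look import *
Rs0=np.c_[XS*np.cos(np.radians(35))+np.array([0,0,np.sin(np.radians(35))]),YS,A]
_Rt=np.array([[-.878,-.174,.446],[-.154,.985,.080],[-.453,.002,-.892]]); _u,_,_v=np.linalg.svd(_Rt); _Rt=_u@_v
REL=Rs0.T@_Rt; PREL=Rs0.T@(np.array([.5801,.3057,.1491])-FOOT); PREL[1]=0
C0=np.array([.545,-.019,0]); TY=np.radians(5.3); RT=Ro.from_euler("z",TY).as_matrix()
def w(x,y,z=0): return C0+RT@[x,y,z]          # tray -> world
def tr(p): return RT.T@(np.asarray(p)-C0)
def tool(f,yaw):  # foot world pos, spreader yaw (x_s direction) in tray deg
    S=Ro.from_euler("z",TY+np.radians(yaw)).as_matrix(); return f+S@PREL, S@REL
def foot():
    R=np.array(o["orientation"])@REL.T; return np.array(o["ee_pos"])-R@PREL,R
def path(*wp,claw=0):   # wp: (x,y,z,yaw,n) in tray frame
    p=R=None; L=[]
    for x,y,z,yaw,n in wp:
        q,Q=tool(w(x,y,z),yaw); s=lin(q,Q,n,p,R); L+=s; p,R=q,Q
    rows(L,claw)
def stat():
    f,R=foot(); print("foot tray",tr(f),"yaw",np.degrees(np.arctan2(R[1,0],R[0,0])-TY),"tilt",np.degrees(np.arccos(R[2,2])))
E
python3 - <<'E'
from sp import *
print(PREL,REL); stat()
path((-.085,-.009,.12,62.6,15),(-.085,-.009,.10,62.6,1))
E
```

```text
[0.505 0.292 0.255] [-0.409  0.322 -0.382  2.195  1.019  0.431  0.096] 6.8
[0.002 0.    0.142] [[-0.99   0.001 -0.14 ]
 [ 0.001  1.     0.002]
 [ 0.14   0.002 -0.99 ]]
foot tray [0.069 0.32  0.137] yaw 4.710406305808357 tilt 34.795927725554264
0.006, -0.021, -0.003, -0.01, 0.04, -0.07, 0, 
0.007, -0.02, -0.004, -0.01, 0.03, -0.06, 0, 
0.009, -0.02, -0.003, -0.01, 0.04, -0.07, 0, 
0.01, -0.02, -0.003, -0.01, 0.04, -0.07, 0, 
0.011, -0.018, -0.003, -0.02, 0.03, -0.07, 0, 
0.013, -0.018, -0.003, -0.01, 0.04, -0.06, 0, 
0.014, -0.016, -0.003, -0.01, 0.04, -0.07, 0, 
0.015, -0.016, -0.002, -0.01, 0.04, -0.07, 0, 

0.017, -0.014, -0.002, -0.01, 0.03, -0.07, 0, 
0.017, -0.014, -0.001, -0.01, 0.04, -0.06, 0, 
0.018, -0.012, -0.001, -0.01, 0.04, -0.07, 0, 
0.019, -0.011, 0, -0.01, 0.03, -0.07, 0, 
0.02, -0.009, 0.001, -0.01, 0.04, -0.07, 0, 
0.021, -0.009, 0.001, -0.02, 0.04, -0.06, 0, 
0.02, -0.007, 0.002, -0.01, 0.04, -0.07, 0, 
-0.003, 0, 0.019, 0, 0, 0, 0,
```

drive_tool(
  deltas=[0.006,-0.021,-0.003,-0.01,0.04,-0.07,0,0.007,-0.02,-0.004,-0.01,0.03,-0.06,0,0.009,-0.02,-0.003,-0.01,0.04,-0.07,0,0.01,-0.02,-0.003,-0.01,0.04,-0.07,0,0.011,-0.018,-0.003,-0.02,0.03,-0.07,0,0.013,-0.018,-0.003,-0.01,0.04,-0.06,0,0.014,-0.016,-0.003,-0.01,0.04,-0.07,0,0.015,-0.016,-0.002,-0.01,0.04,-0.07,0],
)

```text
time: 7.6
ee_pos: [0.4827, 0.1173, 0.2583]
orientation: [[-0.74, -0.656, 0.152], [-0.659, 0.751, 0.033], [-0.136, -0.075, -0.988]]
contact_force: [0.4, -0.1, -3.2]
width: 0.0197
grasp_force: 59.5
```

drive_tool(
  deltas=[0.017,-0.014,-0.002,-0.01,0.03,-0.07,0,0.017,-0.014,-0.001,-0.01,0.04,-0.06,0,0.018,-0.012,-0.001,-0.01,0.04,-0.07,0,0.019,-0.011,0,-0.01,0.03,-0.07,0,0.02,-0.009,0.001,-0.01,0.04,-0.07,0,0.021,-0.009,0.001,-0.02,0.04,-0.06,0,0.02,-0.007,0.002,-0.01,0.04,-0.07,0,-0.003,0,0.019,0,0,0,0],
)

```text
time: 8.4
ee_pos: [0.465, -0.0358, 0.243]
orientation: [[-0.377, -0.925, -0.055], [-0.915, 0.381, -0.133], [0.144, 0.001, -0.99]]
contact_force: [0.9, 0.2, -2.9]
width: 0.0188
grasp_force: 59.6
```

```bash
python3 - <<'E'
from sp import *
stat()
path((-.085,-.009,.10,62.6,2))
im,K,T=shot("side","s1.png"); f,_=foot()
print("foot px side",proj(K,T,f),proj(K,T,f+[0,0,.17]))
t,Kt,Tt=shot("top"); print("foot px top",proj(Kt,Tt,f))
s=np.hstack([cv2.resize(im[100:300,220:420],None,fx=2,fy=2),cv2.resize(t[130:330,230:430],None,fx=2,fy=2)]); cv2.imwrite("pics/c1.png",s)
E
```

```text
[ 0.465 -0.036  0.243] [ 0.577  0.413 -0.87   2.128  0.55   0.912  2.108] 8.4
foot tray [-0.082 -0.011  0.101] yaw 62.371955426082636 tilt 0.22474305517412457
0, 0.002, 0, 0, 0, 0, 0, 
0, 0.002, 0.001, 0, 0, 0, 0, 
foot px side [275.24  196.414] [268.856 130.909]
foot px top [330.165 243.722]
```

View pics/c1.png

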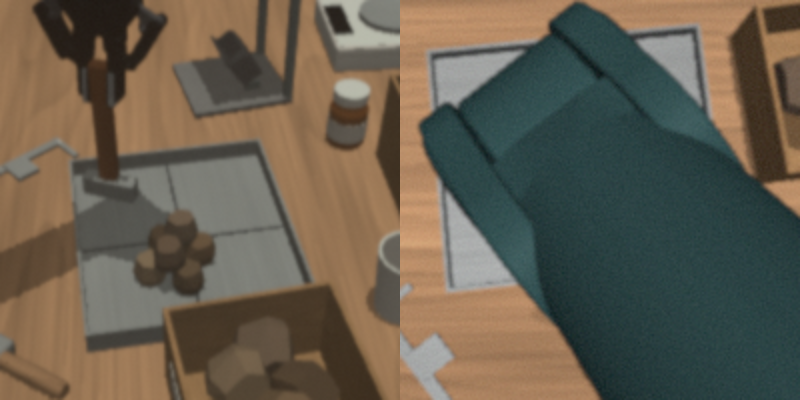

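The held foot is upright at crop (110,195), as predicted. Lower it and drive it between the rows.

```bash
python3 - <<'E'
from sp import *
path((-.085,-.009,.009,62.6,4),(-.018,-.0436,.009,62.6,7))
E
```

```text
[ 0.462 -0.034  0.24 ] [ 0.574  0.416 -0.87   2.132  0.547  0.912  2.108] 8.5
-0.003, 0, 0.022, 0, 0, 0, 0, 
-0.003, 0, 0.022, 0, 0, 0, 0, 
-0.004, -0.001, 0.022, 0.01, 0, 0, 0, 
-0.003, 0, 0.022, 0, 0, 0, 0, 
0, -0.01, 0, 0, 0, 0, 0, 
0, -0.011, 0, 0, 0, 0, 0, 
0, -0.011, 0.001, 0, 0, 0, 0, 
0, -0.011, 0, 0, 0, 0, 0, 

0, -0.01, 0, 0, 0, 0, 0, 
0, -0.011, 0, 0, 0, 0, 0, 
0, -0.011, 0, 0, 0, 0, 0,
```

drive_tool(
  deltas=[-0.003,0,0.022,0,0,0,0,-0.003,0,0.022,0,0,0,0,-0.003,0,0.022,0,0,0,0,-0.003,0,0.021,0,0,0,0,0,0,0,0,0,0,0,0,-0.01,0,0,0,0,0],
)

```text
time: 9.1
ee_pos: [0.4715, -0.0367, 0.1548]
orientation: [[-0.371, -0.927, -0.059], [-0.917, 0.376, -0.131], [0.144, 0.006, -0.99]]
contact_force: [0.6, 1.0, -2.6]
width: 0.0192
grasp_force: 59.6
```

drive_tool(
  deltas=[0,-0.01,0,0,0,0,0,0,-0.01,0,0,0,0,0,0,-0.01,0,0,0,0,0,0,-0.01,0,0,0,0,0,0,-0.01,0,0,0,0,0,0,-0.01,0,0,0,0,0,0,0,0,0,0,0,0],
)

```text
time: 9.8
ee_pos: [0.5302, -0.0609, 0.1542]
orientation: [[-0.375, -0.925, -0.056], [-0.916, 0.379, -0.131], [0.142, 0.002, -0.99]]
contact_force: [0.2, -0.3, -2.9]
width: 0.0191
grasp_force: 59.6
```

```bash
python3 - <<'E'
from sp import *
stat(); print(o["contact_force"])
im,K,T=shot("side"); w_,Kw,Tw=shot("wrist")
np.savez("a.npz",im=im,K=K,T=T)
s=np.hstack([cv2.resize(im[130:280,240:390],None,fx=2.66,fy=2.66),cv2.resize(w_,(640,400))[:399,120:520]]); cv2.imwrite("pics/c2.png",s)
E
```

```text
[ 0.53  -0.061  0.154] [ 0.492  0.611 -0.742  2.063  0.732  0.835  2.019] 9.8
foot tray [-0.019 -0.042  0.012] yaw 62.46772569894758 tilt 0.10038894565098588
[ 0.224 -0.304 -2.949]
```

View pics/c2.png

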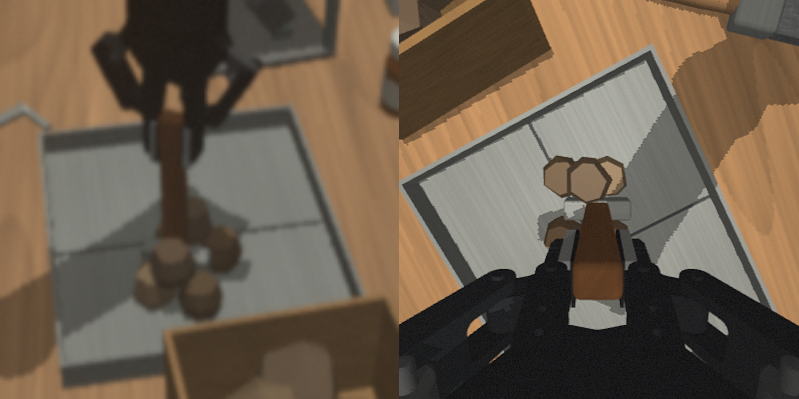

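The foot sits between the rows: the wrist view shows D, E and F ahead of it at (585,178) and a row stone behind at (560,232). Now push each row outward.

drive_tool(
  deltas=[-0.01,0,0,0,0,0,0,-0.01,0,-0.001,0,0,0,0,-0.01,0,-0.001,0,0,0,0,-0.01,0,-0.001,0,0,0,0,-0.01,0,-0.002,0,0,0,0,-0.01,0,-0.001,0,0,0,0,-0.01,0,-0.002,0,0,0,0,-0.01,0,-0.001,0,0,0,0],
)

```text
time: 10.7
ee_pos: [0.5592, 0.0157, 0.1518]
orientation: [[-0.373, -0.926, -0.057], [-0.917, 0.378, -0.13], [0.142, 0.003, -0.99]]
contact_force: [-0.3, -0.2, -3.4]
width: 0.019
grasp_force: 59.7
```

drive_tool(
  deltas=[0.03,0,0.005,0,0,0,0,0.03,0,0.004,0,0,0,0,0.012,0,0.001,0,0,0,0,0.01,0,0.001,0,0,0,0,0.01,0,0.002,0,0,0,0,0.01,0,0.001,0,0,0,0,0.01,0,0.002,0,0,0,0,0,0,0,0,0,0,0],
)

```text
time: 11.5
ee_pos: [0.5149, -0.0921, 0.1516]
orientation: [[-0.375, -0.925, -0.059], [-0.916, 0.38, -0.133], [0.145, 0.004, -0.989]]
contact_force: [-1.3, -0.2, -3.3]
width: 0.0191
grasp_force: 59.6
```

```bash
python3 - <<'E'
from sp import *
stat(); print(o["contact_force"])
# retreat: lift, then move to the +y rack side of tray so that cameras see
f,_=foot(); x,y,_z=tr(f)
path((x+.01,y+.02,.02,62.6,1),(x+.01,y+.02,.11,62.6,3),(-.09,.22,.12,62.6,8))
E
```

```text
[ 0.515 -0.092  0.152] [ 0.548  0.601 -0.736  2.091  0.745  0.814  2.059] 11.5
foot tray [-0.038 -0.072  0.01 ] yaw 62.447313977583256 tilt 0.3260923590736363
[-1.333 -0.225 -3.287]
-0.02, 0.001, -0.013, 0, 0, 0, 0, 
0.004, 0, -0.03, 0, 0, 0, 0, 
0.005, 0, -0.03, 0, 0, 0, 0, 
0.004, 0, -0.029, 0, 0, 0, 0, 
-0.026, 0.023, -0.005, 0, 0, 0, 0, 
-0.026, 0.022, -0.005, 0, 0, 0, 0, 
-0.026, 0.023, -0.005, 0, 0, 0, 0, 
-0.026, 0.023, -0.005, 0, 0, 0, 0, 

-0.026, 0.022, -0.005, 0, 0, 0, 0, 
-0.026, 0.023, -0.005, 0, 0, 0, 0, 
-0.026, 0.023, -0.005, 0, 0, 0, 0, 
-0.027, 0.022, -0.005, 0, 0, 0, 0,
```

drive_tool(
  deltas=[-0.02,0,-0.003,0,0,0,0,0.004,0,-0.03,0,0,0,0,0.004,0,-0.03,0,0,0,0,0.004,0,-0.03,0,0,0,0,-0.036,0.03,-0.007,0,0,0,0,-0.036,0.03,-0.007,0,0,0,0,-0.036,0.03,-0.007,0,0,0,0,-0.036,0.03,-0.007,0,0,0,0],
)

```text
time: 12.3
ee_pos: [0.4676, 0.1118, 0.2506]
orientation: [[-0.374, -0.926, -0.057], [-0.916, 0.378, -0.131], [0.143, 0.003, -0.99]]
contact_force: [1.7, 0.8, -3.3]
width: 0.019
grasp_force: 60.0
```

drive_tool(
  deltas=[-0.036,0.03,-0.005,0,0,0,0,-0.036,0.03,-0.005,0,0,0,0,-0.01,0.01,0,0,0,0,0],
)

```text
time: 12.6
ee_pos: [0.4328, 0.22, 0.2499]
orientation: [[-0.366, -0.929, -0.055], [-0.921, 0.37, -0.125], [0.136, 0.005, -0.991]]
contact_force: [0.2, 0.3, -1.7]
width: 0.0191
grasp_force: 60.1
```

```bash
cat > see.py <<'E'
from sp import *
def see(name,view=True):
    "top view rectified to tray floor-plane z=.035: 2 px/mm, 500(y)x... shows +x up, +y left; plus side crop; brown blobs listed"
    t,Kt,Tt=shot("top"); s,Ks,Ts=shot("side")
    L=[(.125,.145),(.125,-.145),(-.125,-.145),(-.125,.145)]
    src=np.float32([proj(Kt,Tt,w(a,b,.035)) for a,b in L]); ss=np.float32([proj(Ks,Ts,w(a,b,.035)) for a,b in L])
    dst=np.float32([(0,0),(435,0),(435,375),(0,375)])
    a=cv2.warpPerspective(t,cv2.getPerspectiveTransform(src,dst),(436,376),flags=2)
    b=cv2.warpPerspective(s,cv2.getPerspectiveTransform(ss,dst),(436,376),flags=2)
    for nm,i in(("top",a),("side",b)):
        f=i.astype(int); m=((f[...,2]-f[...,0])>14).astype(np.uint8)*255; m=cv2.morphologyEx(m,cv2.MORPH_OPEN,np.ones((7,7)))
        n,_,st,c=cv2.connectedComponentsWithStats(m)
        for k in range(1,n):
            if st[k,4]>600: print(nm,"x %.3f y %.3f"%(.125-c[k][1]/1500,.145-c[k][0]/1500),"w(y) %.3f h(x) %.3f"%(st[k,2]/1500,st[k,3]/1500),"area mm2 %.0f"%(st[k,4]/2.25))
    if view:
        for i in(a,b): cv2.line(i,(217,0),(217,375),(0,255,255)); cv2.line(i,(0,188),(435,188),(0,255,255))
        cv2.imwrite("pics/"+name,cv2.resize(np.hstack([a,b]),(798,344)))
E
python3 - <<'E'
from see import *
stat(); see("c3.png")
E
```

```text
[0.433 0.22  0.25 ] [ 0.081  0.468 -0.917  2.048  0.499  0.995  1.641] 12.6
foot tray [-0.091  0.248  0.108] yaw 63.04446376953888 tilt 0.2921806114079106
top x 0.059 y 0.048 w(y) 0.035 h(x) 0.036 area mm2 927
top x 0.056 y 0.004 w(y) 0.033 h(x) 0.036 area mm2 919
top x 0.013 y 0.066 w(y) 0.033 h(x) 0.035 area mm2 900
top x -0.041 y -0.100 w(y) 0.054 h(x) 0.069 area mm2 2227
side x 0.003 y 0.141 w(y) 0.009 h(x) 0.251 area mm2 2083
side x 0.001 y -0.118 w(y) 0.088 h(x) 0.203 area mm2 7020
side x 0.056 y 0.011 w(y) 0.103 h(x) 0.041 area mm2 2968
side x 0.012 y 0.050 w(y) 0.060 h(x) 0.037 area mm2 1738
```

View pics/c3.png

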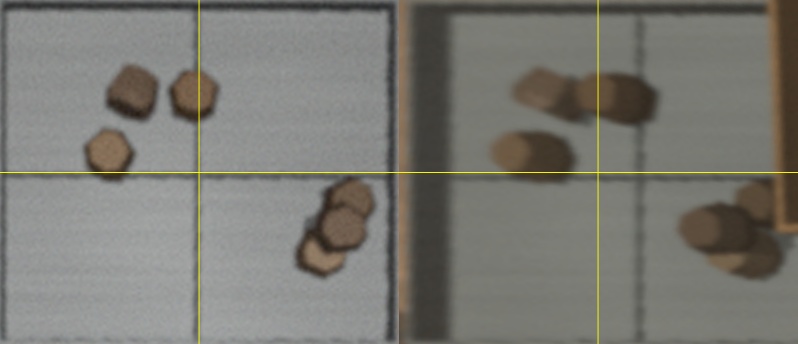

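The picture shows three single stones at tray (0.059,0.048), (0.056,0.004) and (0.013,0.066), and one pile: D (-0.020,-0.110) and E (-0.060,-0.088) with F on top at about (-0.043,-0.100). Next I knock F off with the foot raised above the lower stones.

```bash
python3 - <<'E'
from sp import *
path((-.059,-.129,.11,62.6,9),(-.059,-.129,.045,62.6,3),(-.031,-.076,.045,62.6,6),(-.031,-.076,.11,62.6,2))
E
```

```text
[0.433 0.216 0.249] [ 0.083  0.469 -0.914  2.049  0.501  0.997  1.643] 12.7
0.035, -0.022, 0.005, 0, 0, 0, 0, 
0.035, -0.022, 0.004, 0, 0, 0, 0, 
0.035, -0.022, 0.005, 0, 0, 0, 0, 
0.035, -0.022, 0.004, 0, 0, 0, 0, 
0.035, -0.022, 0.005, 0, 0, 0, 0, 
0.035, -0.022, 0.004, 0, 0, 0, 0, 
0.035, -0.022, 0.005, 0, 0, 0.01, 0, 
0.034, -0.022, 0.005, 0, 0, 0, 0, 

0.035, -0.022, 0.004, 0, 0, 0, 0, 
-0.003, 0, 0.022, 0, 0, 0, 0, 
-0.003, 0, 0.021, 0, 0, 0, 0, 
-0.003, 0, 0.021, 0, 0, 0, 0, 
-0.01, 0, -0.001, 0, 0, 0, 0, 
-0.01, 0, -0.001, 0, 0, 0, 0, 
-0.01, 0, -0.002, 0, 0, 0, 0, 
-0.01, 0, -0.001, 0, 0, 0, 0, 

-0.01, 0, -0.002, 0, 0, 0, 0, 
-0.009, 0, -0.001, 0, 0, 0, 0, 
0.004, 0, -0.032, 0, 0, 0, 0, 
0.005, 0, -0.032, 0, 0, 0, 0,
```

drive_tool(
  deltas=[0.035,-0.022,0.005,0,0,0,0,0.035,-0.022,0.004,0,0,0,0,0.035,-0.022,0.005,0,0,0,0,0.035,-0.022,0.004,0,0,0,0,0.035,-0.022,0.005,0,0,0,0,0.035,-0.022,0.004,0,0,0,0,0.035,-0.022,0.005,0,0,0,0,0.034,-0.022,0.005,0,0,0,0],
)

```text
time: 13.5
ee_pos: [0.4903, -0.1182, 0.2511]
orientation: [[-0.376, -0.925, -0.06], [-0.915, 0.381, -0.133], [0.145, 0.005, -0.989]]
contact_force: [1.1, 0.4, -3.2]
width: 0.019
grasp_force: 60.1
```

drive_tool(
  deltas=[0.035,-0.022,0.004,0,0,0,0,0,0,0,0,0,0,0],
)

```text
time: 13.7
ee_pos: [0.4973, -0.1652, 0.2514]
orientation: [[-0.386, -0.92, -0.062], [-0.91, 0.391, -0.136], [0.149, 0.004, -0.989]]
contact_force: [-0.3, 0.2, -2.4]
width: 0.0192
grasp_force: 60.3
```

```bash
python3 - <<'E'
from sp import *
stat()
path((-.059,-.129,.08,62.6,2),(-.059,-.129,.045,62.6,2),(-.031,-.076,.045,62.6,6))
E
```

```text
[ 0.497 -0.165  0.251] [ 0.772  0.457 -0.824  2.021  0.582  0.954  2.352] 13.7
foot tray [-0.063 -0.144  0.109] yaw 61.745748522029636 tilt 0.5376735680005266
-0.009, 0.002, 0.014, 0, 0, -0.01, 0, 
-0.009, 0.002, 0.013, 0, -0.01, 0, 0, 
-0.002, 0, 0.017, 0, 0, 0, 0, 
-0.002, 0, 0.018, 0, 0, 0, 0, 
-0.01, 0, -0.002, 0, 0, 0, 0, 
-0.01, 0, -0.001, 0, 0, 0, 0, 
-0.01, 0, -0.001, 0, 0, 0, 0, 
-0.01, 0, -0.002, 0, 0, 0, 0, 

-0.01, 0, -0.001, 0, 0, 0, 0, 
-0.01, 0, -0.002, 0, 0, 0, 0,
```

drive_tool(
  deltas=[-0.009,0.002,0.014,0,0,-0.01,0,-0.009,0.002,0.013,0,-0.01,0,0,-0.002,0,0.017,0,0,0,0,-0.002,0,0.017,0,0,0,0,0,0,0,0,0,0,0,-0.01,0,-0.002,0,0,0,0,-0.01,0,-0.001,0,0,0,0,-0.01,0,-0.001,0,0,0,0],
)

```text
time: 14.5
ee_pos: [0.5119, -0.1109, 0.1895]
orientation: [[-0.364, -0.93, -0.051], [-0.922, 0.368, -0.121], [0.131, 0.003, -0.991]]
contact_force: [0.4, -0.3, -3.4]
width: 0.0192
grasp_force: 60.7
```

drive_tool(
  deltas=[-0.01,0,-0.002,0,0,0,0,-0.01,0,-0.001,0,0,0,0,-0.01,0,-0.002,0,0,0,0,-0.005,0,0,0,0,0,0,0.004,0,-0.03,0,0,0,0,0.004,0,-0.03,0,0,0,0,-0.035,0.035,-0.005,0,0,0,0,-0.035,0.035,-0.005,0,0,0,0],
)

```text
time: 15.3
ee_pos: [0.486, 0.0116, 0.2515]
orientation: [[-0.371, -0.927, -0.051], [-0.919, 0.374, -0.121], [0.131, 0.003, -0.991]]
contact_force: [0.3, 1.1, -3.3]
width: 0.0191
grasp_force: 60.7
```

drive_tool(
  deltas=[-0.036,0.03,-0.005,0,0,0,0,-0.036,0.03,-0.005,0,0,0,0,-0.036,0.03,-0.005,0,0,0,0,-0.036,0.02,-0.005,0,0,0,0,0,0,0,0,0,0,0],
)

```text
time: 15.8
ee_pos: [0.4353, 0.1957, 0.2532]
orientation: [[-0.355, -0.933, -0.05], [-0.926, 0.359, -0.114], [0.124, 0.006, -0.992]]
contact_force: [0.3, 0.3, -2.7]
width: 0.0191
grasp_force: 60.7
```

```bash
python3 - <<'E'
from see import *
stat(); see("c4.png")
E
```

```text
[0.435 0.196 0.253] [ 0.143  0.447 -0.926  2.068  0.492  0.975  1.705] 15.8
foot tray [-0.09   0.225  0.111] yaw 63.723481577556676 tilt 0.9700472647002626
top x 0.059 y 0.048 w(y) 0.035 h(x) 0.037 area mm2 964
top x 0.056 y 0.004 w(y) 0.033 h(x) 0.036 area mm2 925
top x 0.013 y 0.066 w(y) 0.033 h(x) 0.036 area mm2 901
top x -0.010 y -0.087 w(y) 0.066 h(x) 0.047 area mm2 1772
top x -0.052 y -0.061 w(y) 0.034 h(x) 0.037 area mm2 919
side x 0.004 y 0.141 w(y) 0.009 h(x) 0.251 area mm2 2063
side x 0.006 y -0.110 w(y) 0.098 h(x) 0.198 area mm2 7509
side x 0.056 y 0.011 w(y) 0.103 h(x) 0.040 area mm2 2955
side x 0.012 y 0.050 w(y) 0.060 h(x) 0.037 area mm2 1740
```

Now every stone is in one layer: five blobs, and the double one has an area of 1772 mm² against about 920 for a single, so it is two stones side by side. Next, wedge between stones 1 and 2 and sweep stone 2 toward -y.

```bash
python3 - <<'E'
from sp import *
path((-.022,.026,.10,90,6),(-.022,.026,.010,90,4),(.05,.026,.01,90,6))
E
```

```text
[0.436 0.189 0.252] [ 0.148  0.447 -0.92   2.071  0.494  0.979  1.707] 15.9
0.023, -0.024, 0.005, 0.01, 0, -0.08, 0, 
0.024, -0.022, 0.004, 0.01, 0, -0.07, 0, 
0.026, -0.021, 0.006, 0.01, 0, -0.08, 0, 
0.028, -0.018, 0.005, 0.01, 0.01, -0.08, 0, 
0.029, -0.016, 0.005, 0.02, 0, -0.07, 0, 
0.03, -0.014, 0.006, 0.01, 0, -0.08, 0, 
-0.003, 0, 0.023, 0, 0, 0, 0, 
-0.004, 0, 0.022, 0, 0, 0, 0, 

-0.003, 0, 0.022, 0, 0, 0, 0, 
-0.003, 0, 0.023, 0, 0, 0, 0, 
0, -0.012, 0, 0, 0, 0, 0, 
0, -0.012, 0, 0, 0, 0, 0, 
0, -0.012, 0, 0, 0, 0, 0, 
0, -0.012, 0, 0, 0, 0, 0, 
0, -0.012, 0, 0, 0, 0, 0, 
0, -0.012, 0, 0, 0, 0, 0,
```

drive_tool(
  deltas=[0.023,-0.024,0.005,0.01,0,-0.08,0,0.024,-0.022,0.004,0.01,0,-0.07,0,0.026,-0.021,0.006,0.01,0,-0.08,0,0.028,-0.018,0.005,0.01,0.01,-0.08,0,0.029,-0.016,0.005,0.02,0,-0.07,0,0.03,-0.014,0.006,0.01,0,-0.08,0,-0.003,0,0.02,0,0,0,0,0,0,0,0,0,0,0],
)

```text
time: 16.7
ee_pos: [0.5184, 0.0006, 0.2196]
orientation: [[0.081, -0.997, 0.007], [-0.986, -0.081, -0.143], [0.143, 0.005, -0.99]]
contact_force: [-1.0, -0.7, -3.2]
width: 0.019
grasp_force: 60.6
```

```bash
python3 - <<'E'
from sp import *
stat(); path((-.022,.026,.05,90,2),(-.022,.026,.010,90,2),(.05,.026,.01,90,6),(.05,-.038,.01,90,6))
E
```

```text
[0.518 0.001 0.22 ] [ 0.518  0.529 -0.935  2.073  0.72   0.925  2.368] 16.7
foot tray [-0.025  0.02   0.078] yaw 89.39206785319107 tilt 0.22669958612607768
-0.005, -0.001, 0.013, 0, 0, -0.01, 0, 
-0.005, -0.002, 0.013, 0, 0, 0, 0, 
-0.002, 0, 0.02, 0, 0, 0, 0, 
-0.003, 0, 0.02, 0, 0, 0, 0, 
0, -0.012, 0, 0, 0, 0, 0, 
0, -0.012, 0, 0, 0, 0, 0, 
0, -0.012, 0, 0, 0, 0, 0, 
0, -0.012, 0, 0, 0, 0, 0, 

0, -0.012, 0, 0, 0, 0, 0, 
0, -0.012, 0, 0, 0, 0, 0, 
0.01, 0, 0.001, 0, 0, 0, 0, 
0.011, 0, 0.002, 0, 0, 0, 0, 
0.01, 0, 0.001, 0, 0, 0, 0, 
0.011, 0, 0.002, 0, 0, 0, 0, 
0.01, 0, 0.001, 0, 0, 0, 0, 
0.011, 0, 0.002, 0, 0, 0, 0,
```

drive_tool(
  deltas=[-0.005,-0.001,0.013,0,0,-0.01,0,-0.005,-0.001,0.013,0,0,0,0,-0.002,0,0.02,0,0,0,0,-0.002,0,0.02,0,0,0,0,0,-0.012,0,0,0,0,0,0,-0.012,0,0,0,0,0,0,-0.012,0,0,0,0,0,0,-0.012,0,0,0,0,0],
)

```text
time: 17.5
ee_pos: [0.5722, 0.0151, 0.1559]
orientation: [[0.096, -0.995, 0.017], [-0.985, -0.097, -0.14], [0.141, -0.003, -0.99]]
contact_force: [-0.6, 0.9, -3.3]
width: 0.0195
grasp_force: 60.7
```

drive_tool(
  deltas=[0,-0.012,0,0,0,0,0,0,-0.012,0,0,0,0,0,0,0,0,0,0,0,0,0.011,0,0.001,0,0,0,0,0.01,0,0.002,0,0,0,0,0.011,0,0.001,0,0,0,0,0.01,0,0.002,0,0,0,0,0.01,0,0.001,0,0,0,0],
)

```text
time: 18.3
ee_pos: [0.5986, -0.0372, 0.155]
orientation: [[0.096, -0.995, 0.014], [-0.985, -0.097, -0.141], [0.142, 0.0, -0.99]]
contact_force: [-0.4, 0.2, -3.5]
width: 0.0193
grasp_force: 60.7
```

```bash
python3 - <<'E'
from sp import *
stat(); print(o["contact_force"]); path((.05,-.038,.01,90,1),(.05,-.02,.01,90,1),(.05,-.02,.11,90,3),(-.10,.19,.11,90,6))
E
```

```text
[ 0.599 -0.037  0.155] [ 0.487  0.694 -0.834  1.956  0.853  0.906  2.395] 18.3
foot tray [ 0.052 -0.025  0.013] yaw 90.2948854168512 tilt 0.11319493707360892
[-0.379  0.231 -3.514]
0.013, 0.002, 0.005, 0, 0, 0, 0, 
-0.018, 0, -0.003, 0, 0, 0, 0, 
0.005, 0, -0.033, 0, 0, 0, 0, 
0.004, 0, -0.033, 0, 0, 0, 0, 
0.005, 0, -0.033, 0, 0, 0, 0, 
-0.035, 0.025, -0.005, 0, 0, 0, 0, 
-0.034, 0.024, -0.005, 0, 0, 0, 0, 
-0.035, 0.025, -0.005, 0, 0, 0, 0, 

-0.035, 0.025, -0.005, 0, 0, 0, 0, 
-0.035, 0.025, -0.005, 0, 0, 0, 0, 
-0.034, 0.025, -0.004, 0, 0, 0, 0,
```

drive_tool(
  deltas=[0.014,0,0.004,0,0,0,0,-0.015,0,-0.002,0,0,0,0,0.005,0,-0.033,0,0,0,0,0.004,0,-0.033,0,0,0,0,0.005,0,-0.033,0,0,0,0,-0.035,0.025,-0.005,0,0,0,0,-0.034,0.024,-0.005,0,0,0,0,-0.035,0.025,-0.005,0,0,0,0],
)

```text
time: 19.1
ee_pos: [0.514, 0.0635, 0.2535]
orientation: [[0.095, -0.995, 0.015], [-0.985, -0.096, -0.14], [0.141, -0.001, -0.99]]
contact_force: [0.2, 0.3, -3.3]
width: 0.0194
grasp_force: 60.7
```

drive_tool(
  deltas=[-0.035,0.025,-0.005,0,0,0.1,0,-0.035,0.025,-0.005,0,0,0.1,0,-0.034,0.025,-0.004,0,0,0.1,0,0,0,0,0,0,0,0],
)

```text
time: 19.5
ee_pos: [0.4366, 0.1745, 0.2525]
orientation: [[-0.191, -0.981, 0.017], [-0.973, 0.187, -0.135], [0.129, -0.042, -0.991]]
contact_force: [0.5, 0.0, -3.7]
width: 0.0194
grasp_force: 60.7
```

```bash
python3 - <<'E'
from see import *
stat(); see("c4.png")
E
```

```text
[0.437 0.175 0.253] [ 0.182  0.422 -0.95   2.115  0.57   0.94   1.831] 19.5
foot tray [-0.084  0.201  0.111] yaw 73.9668373025148 tilt 2.5951120896949003
top x 0.099 y -0.014 w(y) 0.033 h(x) 0.037 area mm2 977
top x 0.059 y 0.048 w(y) 0.035 h(x) 0.037 area mm2 961
top x 0.013 y 0.066 w(y) 0.033 h(x) 0.035 area mm2 901
top x -0.010 y -0.087 w(y) 0.066 h(x) 0.049 area mm2 1765
top x -0.053 y -0.060 w(y) 0.035 h(x) 0.037 area mm2 924
side x 0.008 y 0.141 w(y) 0.009 h(x) 0.244 area mm2 1971
side x 0.006 y -0.110 w(y) 0.098 h(x) 0.198 area mm2 7514
side x 0.097 y -0.030 w(y) 0.057 h(x) 0.039 area mm2 1667
side x 0.057 y 0.036 w(y) 0.055 h(x) 0.037 area mm2 1418
side x 0.012 y 0.050 w(y) 0.060 h(x) 0.037 area mm2 1743
```

Stone 2 slid ahead to (0.099,-0.014), and there is now room on its +y side. Set the foot down there and sweep it toward -y.

```bash
python3 - <<'E'
from sp import *
path((.086,.017,.10,90,7))
E
```

```text
[0.44  0.169 0.252] [ 0.187  0.423 -0.944  2.114  0.574  0.944  1.834] 19.6
0.017, -0.031, 0.005, 0, 0, -0.04, 0, 
0.018, -0.03, 0.005, 0, 0, -0.04, 0, 
0.019, -0.03, 0.005, 0, 0, -0.04, 0, 
0.021, -0.028, 0.005, 0, 0, -0.05, 0, 
0.021, -0.028, 0.005, 0, 0, -0.04, 0, 
0.023, -0.027, 0.005, 0, 0, -0.04, 0, 
0.024, -0.025, 0.005, 0, 0, -0.04, 0,
```

drive_tool(
  deltas=[0.017,-0.031,0.005,0,0,-0.04,0,0.018,-0.03,0.005,0,0,-0.04,0,0.019,-0.03,0.005,0,0,-0.04,0,0.021,-0.028,0.005,0,0,-0.05,0,0.021,-0.028,0.005,0,0,-0.04,0,0.023,-0.027,0.005,0,0,-0.04,0,0.024,-0.025,0.005,0,0,-0.04,0,0,0,0,0,0,0,0],
)

```text
time: 20.4
ee_pos: [0.6324, -0.0035, 0.24]
orientation: [[0.075, -0.997, 0.013], [-0.987, -0.076, -0.144], [0.145, -0.002, -0.989]]
contact_force: [0.5, -0.1, -3.1]
width: 0.019
grasp_force: 60.7
```

```bash
python3 - <<'E'
from sp import *
stat(); path((.086,.018,.05,90,4),(.086,.018,.010,90,2),(.086,-.038,.01,90,6))
E
```

```text
[ 0.632 -0.003  0.24 ] [ 0.466  0.635 -0.9    1.816  0.729  1.07   2.464] 20.4
foot tray [0.089 0.005 0.098] yaw 89.11624250056838 tilt 0.3468278989584826
-0.005, 0.001, 0.011, 0, 0, 0, 0, 
-0.005, 0, 0.012, 0, 0, -0.01, 0, 
-0.004, 0.001, 0.011, 0, 0, 0, 0, 
-0.005, 0.001, 0.012, 0, 0, -0.01, 0, 
-0.003, 0, 0.02, 0, 0, 0, 0, 
-0.003, 0, 0.019, 0, 0, 0, 0, 
0.009, 0, 0.002, 0, 0, 0, 0, 
0.01, 0, 0.001, 0, 0, 0, 0, 

0.009, 0, 0.001, 0, 0, 0, 0, 
0.009, 0, 0.002, 0, 0, 0, 0, 
0.009, 0, 0.001, 0, 0, 0, 0, 
0.01, 0, 0.001, 0, 0, 0, 0,
```

drive_tool(
  deltas=[-0.005,0.001,0.011,0,0,0,0,-0.005,0,0.012,0,0,-0.01,0,-0.004,0.001,0.011,0,0,0,0,-0.005,0.001,0.008,0,0,-0.01,0,0,0,0,0,0,0,0,0,0,0,0,0,0,0],
)

```text
time: 21.0
ee_pos: [0.624, 0.0187, 0.1973]
orientation: [[0.108, -0.994, 0.014], [-0.984, -0.109, -0.141], [0.141, 0.001, -0.99]]
contact_force: [0.5, -0.1, -2.5]
width: 0.0189
grasp_force: 60.6
```

```bash
python3 - <<'E'
from sp import *
stat(); path((.086,.018,.010,90,3),(.086,-.038,.01,90,6))
E
```

```text
[0.624 0.019 0.197] [ 0.416  0.677 -0.877  1.865  0.784  1.008  2.403] 21.0
foot tray [0.082 0.028 0.055] yaw 90.99972016968357 tilt 0.05549953805444011
0.001, -0.001, 0.015, 0, 0, 0.01, 0, 
0.002, -0.001, 0.016, 0, 0, 0, 0, 
0.001, -0.002, 0.015, 0, 0, 0.01, 0, 
0.009, 0, 0.002, 0, 0, 0, 0, 
0.01, 0, 0.001, 0, 0, 0, 0, 
0.009, 0, 0.001, 0, 0, 0, 0, 
0.009, 0, 0.002, 0, 0, 0, 0, 
0.009, 0, 0.001, 0, 0, 0, 0, 

0.01, 0, 0.001, 0, 0, 0, 0,
```

drive_tool(
  deltas=[0.007,-0.003,0,0,0,0.01,0,0,0,0,0,0,0,0,-0.001,0,0.015,0,0,0,0,-0.002,0,0.015,0,0,0,0,-0.002,0,0.014,0,0,0,0,0,0,0,0,0,0,0],
)

```text
time: 21.6
ee_pos: [0.6299, 0.0216, 0.1643]
orientation: [[0.101, -0.995, 0.023], [-0.986, -0.103, -0.133], [0.135, -0.009, -0.991]]
contact_force: [-14.6, 8.1, 51.5]
width: 0.019
grasp_force: 69.0
```

```bash
python3 - <<'E'
from sp import *
stat(); path((.088,-.040,.01,90,6))
E
```

```text
[0.63  0.022 0.164] [ 0.395  0.72  -0.851  1.878  0.835  0.959  2.352] 21.6
foot tray [0.09  0.032 0.022] yaw 90.66254943778408 tilt 0.6697791179322108
0.011, 0, 0.004, 0, 0, 0, 0, 
0.012, 0, 0.003, 0, 0, 0, 0, 
0.011, 0.001, 0.004, -0.01, 0, 0, 0, 
0.012, 0, 0.004, 0, 0, 0.01, 0, 
0.011, 0, 0.003, 0, 0, 0, 0, 
0.012, 0, 0.004, 0, 0.01, 0, 0,
```

Pressing on stone 1: lift at once.

drive_tool(
  deltas=[0.003,0,-0.02,0,0,0,0,0.003,0,-0.02,0,0,0,0,0,0,0,0,0,0,0,0,0,0,0,0,0,0],
)

```text
time: 22.0
ee_pos: [0.6279, 0.0087, 0.1936]
orientation: [[0.095, -0.995, 0.013], [-0.985, -0.096, -0.141], [0.142, 0.0, -0.99]]
contact_force: [-0.3, -0.3, -3.7]
width: 0.0193
grasp_force: 61.5
```

```bash
python3 - <<'E'
from sp import *
stat(); print(o["contact_force"],o["dq"])
path((.05,.017,.12,62.6,1))
s,K,T=shot("side"); f,R=foot(); f2,_=foot()
print(proj(K,T,f),proj(K,T,f+R@[0,-.03,.012]),proj(K,T,f+R@[0,.03,.012]))
cv2.imwrite("pics/s2.png",cv2.resize(s[100:250,230:430],(800,600)))
E
```

```text
[0.628 0.009 0.194] [ 0.426  0.683 -0.868  1.86   0.788  1.004  2.406] 22.0
foot tray [0.085 0.018 0.052] yaw 90.24776866720612 tilt 0.09629019894909789
[-0.259 -0.275 -3.676] [-0.002  0.018  0.011  0.019 -0.003  0.006  0.001]
0.011, 0.034, -0.067, -0.07, 0, 0.48, 0, 
[344.673 195.701] [357.051 190.419] [332.598 193.435]
```

```bash
python3 - <<'E'
from sp import *
s,K,T=shot("side"); f,R=foot()
c=s[110:260,230:430]; c=cv2.resize(c,(800,600),interpolation=2)
for q in([0,-.03,0],[0,.03,0],[0,-.03,.024],[0,.03,.024]):
    for dx in(-.009,):
        u=proj(K,T,f+R@[q[0]+dx,q[1],q[2]]); cv2.circle(c,(int((u[0]-230)*4),int((u[1]-110)*4)),3,(0,255,255),1)
cv2.imwrite("pics/s3.png",c)
E
```

```text
[0.627 0.009 0.193] [ 0.426  0.684 -0.868  1.861  0.788  1.004  2.406] 22.05
```

View pics/s3.png

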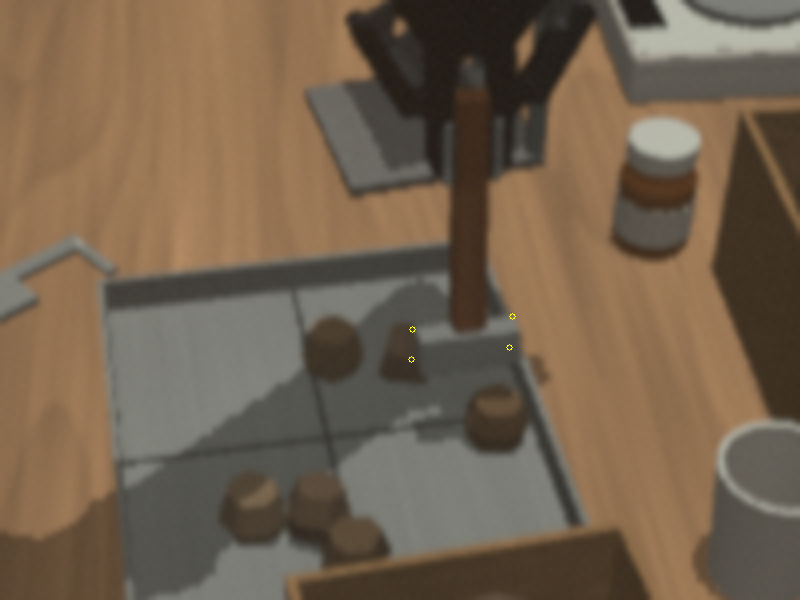

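The foot sits about 3 px below and 2 px right of the prediction (bottom edge about (420,372)–(522,360)), so the handle turned slightly in the grip. Stone 2's top face is at (497,395). I'll quantify both.

```bash
python3 - <<'E'
from sp import *
s,K,T=shot("side"); f,R=foot(); stat()
P=lambda c,z:tr(onz(K,T,c[0]/4+230,c[1]/4+110,z))
print("stone2",P((497,393),.035),"stone1",P((402,335),.035),"3",P((333,328),.035))
for n,c,q in(("BL",(420,372),[-.009,.03,0]),("BR",(522,360),[-.009,-.03,0]),("TL",(418,342),[-.009,.03,.024]),("TR",(518,320),[-.009,-.03,.024])):
    e=tr(f+R@q); print(n,"pred",e,"seen at same z",P(c,e[2]))
for n,c,q in(("handle top",(474,95),[-.008,0,.17]),("handle bottom",(467,330),[-.008,0,.024])): e=tr(f+R@q); print(n,e,P(c,e[2]))
E
```

```text
[0.627 0.009 0.193] [ 0.426  0.684 -0.868  1.861  0.787  1.004  2.406] 22.1
foot tray [0.084 0.018 0.051] yaw 90.27357697942075 tilt 0.09653871035639322
stone2 [ 0.103 -0.012  0.035] stone1 [0.057 0.05  0.035] 3 [0.016 0.064 0.035]
BL pred [0.054 0.009 0.051] seen at same z [ 0.057 -0.003  0.051]
BR pred [0.114 0.009 0.051] seen at same z [ 0.119 -0.003  0.051]
TL pred [0.054 0.009 0.075] seen at same z [ 0.055 -0.003  0.075]
TR pred [0.114 0.009 0.075] seen at same z [0.117 0.006 0.075]
handle top [0.084 0.01  0.221] [0.089 0.027 0.221]
handle bottom [0.084 0.01  0.075] [0.086 0.003 0.075]
```

```bash
cat > grip.py <<'E'
from sp import *
def prof(im):
    return im[190:310:3,316:324].mean(1).astype(int)
def pt(K,T,pose,u,v):   # pixel -> (tool x, tool z) on tool y=0 plane
    o_,d=ray(K,T,u,v); p,R=pose; a=R.T@(o_-p); b=R.T@d; k=-a[1]/b[1] if abs(b[1])>1e-2 else None
    return a,b
E
python3 - <<'E'
from grip import *
w_,K,T=shot("wrist"); c=cv2.imread("pics/c2.png")[:, 399:]
big=np.zeros_like(w_); big[:c.shape[0],120:120+c.shape[1]]=c
a,b=prof(big),prof(w_)
for i,(x,y) in enumerate(zip(a,b)): print(190+3*i,x,y,end="; " if i%3 else "\n")
p=np.array(o["ee_pos"]);R=np.array(o["orientation"]); print("\ncam in tool",R.T@(T[:3,3]-p),R.T@T[:3,:3],K[0,0],K[:2,2])
E
```

```text
[0.627 0.009 0.193] [ 0.425  0.684 -0.868  1.861  0.787  1.004  2.406] 22.15
190 [ 89 111 134] [32 50 77]
193 [ 80 103 124] [29 50 75]; 196 [ 74  93 113] [29 49 76]; 199 [41 52 63] [31 51 76]
202 [ 98 107 112] [29 50 75]; 205 [26 42 62] [30 50 75]; 208 [24 40 60] [30 50 75]
211 [23 39 59] [30 50 76]; 214 [24 39 59] [29 49 75]; 217 [23 39 58] [31 50 75]
220 [22 39 58] [31 50 76]; 223 [25 39 58] [30 49 73]; 226 [25 39 58] [28 43 65]
229 [26 40 58] [27 43 65]; 232 [25 39 59] [26 44 65]; 235 [24 40 59] [27 43 65]
238 [25 40 58] [27 44 65]; 241 [23 37 57] [27 43 65]; 244 [24 39 59] [26 43 65]
247 [25 39 59] [27 43 65]; 250 [23 38 57] [28 44 66]; 253 [27 40 59] [29 44 66]
256 [25 40 59] [29 45 66]; 259 [24 38 59] [28 43 65]; 262 [28 45 68] [27 43 65]
265 [33 54 84] [28 44 65]; 268 [35 58 90] [27 43 64]; 271 [39 63 97] [28 44 66]
274 [38 63 97] [28 44 66]; 277 [37 61 96] [28 43 66]; 280 [37 61 94] [28 45 68]
283 [36 60 93] [33 53 81]; 286 [36 60 92] [35 59 91]; 289 [36 59 93] [39 62 95]
292 [36 60 93] [37 63 98]; 295 [37 61 93] [39 64 98]; 298 [32 55 87] [39 64 97]
301 [114 119 118] [38 62 96]; 304 [148 157 157] [36 62 95]; 307 [147 155 155] [37 62 95]

cam in tool [ 0.07   0.    -0.126] [[ 0.     0.962  0.272]
 [ 1.     0.    -0.001]
 [-0.001  0.272 -0.962]] 287.9269858236586 [318.147 194.277]
```

```bash
cat > grip.py <<'E'
from sp import *
from scipy.optimize import least_squares
f_,cy=287.93,194.28; CP=np.array([.07,-.126]); YA=np.array([.962,.272]); LK=np.array([-.272,.962])
def row(p): d=p-CP; return cy-f_*(d@YA)/(d@LK)
PT=np.array([[-.008,.17],[-.0085,.024],[.008,.17]])   # spreader x,z of handle front edge, foot junction, handle back edge
def model(a,dx,dz): # grip: spreader origin in tool; a = turn
    # spreader axes in tool plane: x_s=(-cos a', ...)
    ax=np.array([-np.cos(a),-np.sin(a)]); az=np.array([np.sin(a),-np.cos(a)])
    return np.array([row(np.array([dx,dz])+p[0]*ax+p[1]*az) for p in PT]),ax,az
def fit(rows,x0):
    r=least_squares(lambda v:model(*v)[0]-rows,x0,x_scale=[.1,.01,.01]); return r.x,r.fun
E
python3 - <<'E'
from grip import *
a0=np.arctan2(REL[0,2],-REL[0,0]) ; print("REL ax",REL[0,[0,2]],"az",REL[2,[0,2]])
o0=(-REL.T@PREL)[[0,2]]; a=np.arctan2(-REL[0,2],-REL[0,0]); print(a,o0,model(a,*o0)[0],"seen 262 203 300.5")
x,r=fit(np.array([262,203,300.5]),[a,*o0]); print("c2 fit",x,r)
w_,K,T=shot("wrist"); b=w_[100:340:2,316:324].mean(1).astype(int)
for i,v in enumerate(b):
    if i<50 or i>95: print(100+2*i,v,end="; ")
E
```

```text
[0.627 0.009 0.193] [ 0.425  0.684 -0.868  1.86   0.787  1.004  2.406] 22.2
REL ax [-0.99 -0.14] az [ 0.14 -0.99]
0.14077156148019374 [-0.018  0.141] [264.891 202.344 303.814] seen 262 203 300.5
c2 fit [ 0.15  -0.02   0.143] [0. 0. 0.]
100 [171 180 179]; 102 [170 180 179]; 104 [171 181 180]; 106 [171 181 180]; 108 [172 181 181]; 110 [172 182 181]; 112 [172 182 182]; 114 [174 183 183]; 116 [174 183 183]; 118 [174 183 183]; 120 [174 184 183]; 122 [173 183 182]; 124 [174 183 182]; 126 [174 183 183]; 128 [173 182 182]; 130 [174 183 183]; 132 [173 182 182]; 134 [173 182 182]; 136 [173 182 181]; 138 [172 182 182]; 140 [172 182 182]; 142 [172 181 181]; 144 [172 180 181]; 146 [171 181 180]; 148 [171 181 180]; 150 [171 180 180]; 152 [171 181 180]; 154 [171 179 180]; 156 [171 179 179]; 158 [170 179 179]; 160 [162 171 172]; 162 [136 147 150]; 164 [119 132 137]; 166 [ 88 102 113]; 168 [ 78  91 104]; 170 [ 93 106 116]; 172 [ 84  94 103]; 174 [76 80 80]; 176 [79 83 84]; 178 [81 85 85]; 180 [139 148 149]; 182 [25 46 73]; 184 [31 50 76]; 186 [31 51 77]; 188 [32 51 77]; 190 [31 50 76]; 192 [30 50 76]; 194 [31 50 76]; 196 [29 50 76]; 198 [30 50 75]; 292 [39 64 98]; 294 [37 64 97]; 296 [39 64 98]; 298 [38 63 97]; 300 [38 62 96]; 302 [37 61 95]; 304 [37 62 96]; 306 [37 62 94]; 308 [37 62 95]; 310 [38 62 95]; 312 [38 63 96]; 314 [37 62 95]; 316 [38 58 88]; 318 [155 163 160]; 320 [119 152 184]; 322 [100 148 199]; 324 [ 99 148 198]; 326 [101 150 202]; 328 [ 98 146 196]; 330 [20 16 14]; 332 [26 24 24]; 334 [23 22 20]; 336 [25 24 24]; 338 [25 24 23];
```

```bash
python3 - <<'E'
from grip import *
o0=(-REL.T@PREL)[[0,2]]; c,_=fit(np.array([262,203,300.5]),[.14,*o0]); x,r=fit(np.array([281,181.5,317.]),[.14,*o0])
print(c,x,r); d=x-c; print("change: turn deg",np.degrees(d[0]),"foot origin shift in tool x,z",d[1:])
v=np.array([.1408,*o0])+d; m,ax,az=model(*v); g=v[1:]; 
# new REL/PREL : tool in spreader frame
Rn=np.zeros((3,3)); Rn[1,1]=1; Rn[0,[0,2]]=ax; Rn[2,[0,2]]=az
Pn=-Rn@np.array([g[0],0,g[1]]); print(Rn,Pn)
open("sp.py","a").write("\nREL=np.array(%s); PREL=np.array(%s)\n"%(Rn.tolist(),Pn.tolist()))
E
python3 - <<'E'
from see import *
stat(); f,R=foot(); s,K,T=shot("side")
print([(proj(K,T,f+R@q)-[230,110])*4 for q in([-.009,.03,0],[-.009,-.03,0],[-.009,.03,.024],[-.009,-.03,.024],[-.008,0,.17])])
E
```

```text
[0.627 0.009 0.193] [ 0.425  0.684 -0.869  1.86   0.787  1.004  2.406] 22.25
[ 0.15  -0.02   0.143] [-0.02   0.006  0.138] [0. 0. 0.]
change: turn deg -9.73062438913033 foot origin shift in tool x,z [ 0.025 -0.005]
[[-1.     0.     0.029]
 [ 0.     1.     0.   ]
 [-0.029  0.    -1.   ]] [0.003 0.    0.136]
[0.627 0.009 0.193] [ 0.425  0.684 -0.869  1.86   0.787  1.004  2.406] 22.25
foot tray [ 0.085 -0.005  0.059] yaw 90.2855639800867 tilt 9.771450399277272
[array([420.515, 373.047]), array([520.473, 360.601]), array([420.123, 337.881]), array([521.441, 325.543]), array([472.502,  94.863])]
```

The corrected grip model (spreader turned 9.7° and slipped 6 mm in the jaws) reproduces the seen corners within 2 px. I'll set the foot upright at yaw 105° between stones 1 and 2.

```bash
python3 - <<'E'
from sp import *
path((.080,.018,.085,105,4))
E
```

```text
[0.628 0.01  0.194] [ 0.425  0.684 -0.869  1.86   0.787  1.004  2.406] 22.3
0.001, 0.001, -0.007, 0, -0.04, -0.06, 0, 
0.001, 0.002, -0.007, 0.01, -0.04, -0.07, 0, 
0, 0.001, -0.007, 0, -0.05, -0.06, 0, 
0, 0.002, -0.007, 0.01, -0.04, -0.07, 0,
```

drive_tool(
  deltas=[0.001,0.001,-0.015,0,-0.04,-0.06,0,0.001,0.002,-0.007,0.01,-0.04,-0.07,0,0,0.001,-0.003,0,-0.05,-0.06,0,0,0.002,-0.003,0.01,-0.04,-0.07,0,0,0,0,0,0,0,0,0,0,0,0,0,0,0],
)

```text
time: 22.9
ee_pos: [0.622, 0.0093, 0.2221]
orientation: [[0.348, -0.937, -0.005], [-0.937, -0.348, 0.029], [-0.029, -0.005, -1.0]]
contact_force: [-0.9, -0.2, -2.7]
width: 0.019
grasp_force: 61.4
```

```bash
python3 - <<'E'
from sp import *
stat(); path((.080,.018,.010,105,6))
E
```

```text
[0.622 0.009 0.222] [ 0.601  0.709 -1.041  1.839  0.687  1.011  2.776] 22.9
foot tray [0.081 0.018 0.086] yaw 105.07487109513353 tilt 0.28195360837362193
0, 0, 0.013, 0, 0, 0, 0, 
0.001, 0, 0.012, 0, 0, 0, 0, 
0, 0, 0.013, 0, 0, 0, 0, 
0.001, 0, 0.013, 0, 0, 0, 0, 
0, 0, 0.012, 0, 0, 0, 0, 
0, 0, 0.013, 0, 0, 0, 0,
```

drive_tool(
  deltas=[0,0,0.013,0,0,0,0,0,0,0.013,0,0,0,0,0,0,0.013,0,0,0,0,0.001,0,0.013,0,0,0,0,0,0,0.008,0,0,0,0,0,0,0,0,0,0,0],
)

```text
time: 23.5
ee_pos: [0.6212, 0.0103, 0.1608]
orientation: [[0.35, -0.937, -0.008], [-0.936, -0.35, 0.029], [-0.03, -0.003, -1.0]]
contact_force: [0.1, -0.7, -3.1]
width: 0.0192
grasp_force: 61.3
```

```bash
python3 - <<'E'
from sp import *
stat(); print(o["contact_force"]); path((.080,.018,.012,105,2),(.078,-.038,.011,105,8))
E
```

```text
[0.621 0.01  0.161] [ 0.558  0.773 -0.977  1.882  0.768  0.923  2.715] 23.5
foot tray [0.08  0.019 0.024] yaw 105.20357153520666 tilt 0.1662506017305607
[ 0.051 -0.712 -3.096]
0.001, 0, 0.006, 0, 0, 0, 0, 
0.001, 0, 0.006, 0, 0, 0, 0, 
0.006, 0.002, 0, 0, 0, 0, 0, 
0.007, 0.002, 0, 0, 0, 0, 0, 
0.007, 0.002, 0, 0, 0, 0, 0, 
0.007, 0.002, 0, 0, 0, 0, 0, 
0.006, 0.002, 0, 0, 0, 0, 0, 
0.007, 0.002, 0, 0, 0, 0, 0, 

0.007, 0.002, 0, 0, 0, 0, 0, 
0.006, 0.002, 0, 0, 0, 0, 0,
```

Clear of contact. Sweep.

drive_tool(
  deltas=[0.001,0,0.006,0,0,0,0,0.001,0,0.006,0,0,0,0,0.01,0.003,0,0,0,0,0,0.01,0.003,0,0,0,0,0,0.01,0.003,0,0,0,0,0,0.01,0.003,0,0,0,0,0,0.01,0.003,0,0,0,0,0,0.004,0.001,0,0,0,0,0],
)

```text
time: 24.3
ee_pos: [0.6269, -0.0495, 0.1487]
orientation: [[0.348, -0.938, -0.005], [-0.937, -0.348, 0.028], [-0.028, -0.005, -1.0]]
contact_force: [0.6, 0.7, -2.8]
width: 0.0191
grasp_force: 61.4
```

drive_tool(
  deltas=[0,0,0,0,0,0,0,-0.012,0,0,0,0,0,0,0,0,-0.035,0,0,0,0,0,0,-0.035,0,0,0,0,-0.04,0.02,-0.02,0,0,0.05,0,-0.04,0.02,0,0,0,0.14,0,-0.04,0.02,0,0,0,0.14,0,-0.04,0.03,0,0,0,0.14,0],
)

```text
time: 25.1
ee_pos: [0.5, 0.1017, 0.2443]
orientation: [[-0.117, -0.993, -0.004], [-0.993, 0.117, 0.03], [-0.03, 0.007, -1.0]]
contact_force: [-0.1, 0.7, -2.1]
width: 0.0191
grasp_force: 61.5
```

```bash
python3 - <<'E'
from see import *
stat(); print(o["joint_positions"],o["contact_force"]); path((-.08,.23,.11,30,5))
E
```

```text
[0.5   0.102 0.244] [ 0.474  0.495 -1.004  2.064  0.519  0.855  2.2  ] 25.1
foot tray [-0.035  0.122  0.108] yaw 77.99259116789499 tilt 0.4057640003927248
[ 0.474  0.495 -1.004  2.064  0.519  0.855  2.2  ] [-0.126  0.673 -2.101]
-0.019, 0.013, 0, 0.01, 0, 0.17, 0, 
-0.017, 0.016, 0, 0, 0, 0.16, 0, 
-0.014, 0.019, 0.001, 0.01, 0, 0.17, 0, 
-0.01, 0.02, -0.001, 0, 0, 0.17, 0, 
-0.007, 0.022, 0, 0.01, 0, 0.17, 0,
```

drive_tool(
  deltas=[-0.019,0.013,0,0,0,0.14,0,-0.017,0.016,0,0,0,0.14,0,-0.014,0.019,0,0,0,0.14,0,-0.01,0.02,0,0,0,0.14,0,-0.007,0.022,0,0,0,0.14,0,0,0,0,0,0,0.14,0,0,0,0,0,0,0.14,0,0,0,0,0,0,0.14,0],
)

```text
time: 25.9
ee_pos: [0.4404, 0.2002, 0.2473]
orientation: [[-0.944, -0.331, -0.005], [-0.331, 0.943, 0.03], [-0.005, 0.03, -1.0]]
contact_force: [-1.2, 0.4, -3.4]
width: 0.0194
grasp_force: 61.5
```

```bash
python3 - <<'E'
from see import *
stat(); see("c5.png"); 
E
```

```text
[0.44  0.2   0.247] [ 0.07   0.362 -0.721  2.123  0.309  0.751  1.064] 25.9
foot tray [-0.091  0.23   0.111] yaw 14.068160761378566 tilt 2.1799919348543653
top x 0.099 y -0.063 w(y) 0.033 h(x) 0.037 area mm2 961
top x 0.060 y 0.048 w(y) 0.035 h(x) 0.037 area mm2 930
top x 0.013 y 0.066 w(y) 0.033 h(x) 0.035 area mm2 899
top x -0.010 y -0.087 w(y) 0.066 h(x) 0.047 area mm2 1735
top x -0.053 y -0.061 w(y) 0.034 h(x) 0.036 area mm2 912
side x 0.005 y 0.141 w(y) 0.009 h(x) 0.251 area mm2 2023
side x 0.006 y -0.110 w(y) 0.098 h(x) 0.198 area mm2 7508
side x 0.097 y -0.078 w(y) 0.055 h(x) 0.039 area mm2 1608
side x 0.057 y 0.036 w(y) 0.055 h(x) 0.037 area mm2 1426
side x 0.012 y 0.050 w(y) 0.061 h(x) 0.037 area mm2 1741
```

Stone 2 is placed at (0.099,-0.063). Only the (-,+) quarter is left, so I'll push stone 3 at (0.013,0.066) toward -x with the foot's narrow end.

```bash
python3 - <<'E'
from sp import *
path((.064,.0895,.10,-65,10))
E
```

```text
[0.441 0.2   0.247] [ 0.071  0.362 -0.721  2.123  0.31   0.752  1.069] 26.0
-0.011, -0.017, 0.001, 0, 0, 0.14, 0, 
-0.013, -0.016, 0, 0.01, -0.01, 0.14, 0, 
-0.016, -0.014, 0.001, 0, 0, 0.14, 0, 
-0.017, -0.011, 0.001, 0.01, -0.01, 0.13, 0, 
-0.018, -0.009, 0.001, 0, 0, 0.14, 0, 
-0.019, -0.007, 0.002, 0.01, -0.01, 0.14, 0, 
-0.02, -0.003, 0.001, 0, 0, 0.14, 0, 
-0.021, -0.001, 0.002, 0.01, 0, 0.14, 0, 

-0.02, 0.002, 0.001, 0, -0.01, 0.14, 0, 
-0.02, 0.005, 0.002, 0.01, 0, 0.13, 0,
```

drive_tool(
  deltas=[-0.011,-0.017,0.001,0,0,0.14,0,-0.013,-0.016,0,0.01,-0.01,0.14,0,-0.016,-0.014,0.001,0,0,0.14,0,-0.017,-0.011,0.001,0.01,-0.01,0.13,0,-0.018,-0.009,0.001,0,0,0.14,0,-0.019,-0.007,0.002,0.01,-0.01,0.14,0,-0.02,-0.003,0.001,0,0,0.14,0,-0.021,-0.001,0.002,0.01,0,0.14,0],
)

```text
time: 26.8
ee_pos: [0.5705, 0.0974, 0.2376]
orientation: [[-0.716, 0.698, 0.013], [0.698, 0.716, -0.011], [-0.017, 0.001, -1.0]]
contact_force: [-0.2, -0.2, -3.0]
width: 0.0192
grasp_force: 61.5
```

drive_tool(
  deltas=[-0.02,0.002,0.001,0,-0.01,0.14,0,-0.02,0.005,0.002,0.01,0,0.13,0,0,0,0,0,0,0,0,0,0,0,0,0,0,0],
)

```text
time: 27.2
ee_pos: [0.6021, 0.0722, 0.2352]
orientation: [[-0.508, 0.861, 0.01], [0.861, 0.508, -0.024], [-0.026, -0.003, -1.0]]
contact_force: [-0.3, 0.2, -2.7]
width: 0.0196
grasp_force: 61.5
```

```bash
python3 - <<'E'
from sp import *
stat(); path((.064,.0895,.055,-65,4))
E
```

```text
[0.602 0.072 0.235] [-0.01   0.466 -0.27   1.892  0.203  0.804  0.139] 27.2
foot tray [0.063 0.089 0.099] yaw -64.76281151515772 tilt 0.2609236889427336
0.001, 0, 0.011, 0, 0, 0, 0, 
0, 0, 0.011, 0, 0, 0, 0, 
0.001, 0, 0.011, 0, 0, 0, 0, 
0, 0.001, 0.011, 0, 0, 0, 0,
```

drive_tool(
  deltas=[0.001,0,0.015,0,0,0,0,0,0,0.015,0,0,0,0,0.001,0,0.015,0,0,0,0,0,0,0.015,0,0,0,0,0,0,0.013,0,0,0,0,0,0,0,0,0,0,0],
)

```text
time: 27.8
ee_pos: [0.601, 0.0705, 0.16]
orientation: [[-0.505, 0.863, 0.007], [0.863, 0.505, -0.025], [-0.025, -0.007, -1.0]]
contact_force: [-0.5, 0.5, -3.3]
width: 0.0195
grasp_force: 61.4
```

```bash
python3 - <<'E'
from sp import *
stat(); print(o["contact_force"]); x,y=.064-.906*.08,.0895-.423*.08; path((.064,.0895,.011,-65,2),(x,y,.011,-65,8),(x+.017,y+.008,.011,-65,1),(x+.017,y+.008,.08,-65,3))
E
```

```text
[0.601 0.071 0.16 ] [-0.035  0.561 -0.238  1.947  0.249  0.66   0.094] 27.8
foot tray [0.062 0.087 0.024] yaw -64.99771528079758 tilt 0.44652490107663256
[-0.477  0.471 -3.341]
0.001, 0.001, 0.006, 0, 0, 0, 0, 
0.001, 0.001, 0.007, -0.01, 0, 0, 0, 
0, -0.01, 0, 0, 0, 0, 0, 
0, -0.01, 0, 0, 0, 0, 0, 
0, -0.01, 0, 0, 0, 0, 0, 
0, -0.01, -0.001, 0, 0, 0, 0, 
0, -0.01, 0, 0, 0, 0, 0, 
0, -0.01, 0, 0, 0, 0, 0, 

0, -0.01, 0, 0, 0, 0, 0, 
0, -0.01, 0, 0, 0, 0, 0, 
0, 0.019, 0, 0, 0, 0, 0, 
0, 0, -0.023, 0, 0, 0, 0, 
-0.001, 0, -0.023, 0, 0, 0, 0, 
0, 0, -0.023, 0, 0, 0, 0,
```

drive_tool(
  deltas=[0.001,0.001,0.006,0,0,0,0,0.001,0.001,0.006,0,0,0,0,0,-0.01,0,0,0,0,0,0,-0.01,0,0,0,0,0,0,-0.01,0,0,0,0,0,0,-0.01,0,0,0,0,0,0,-0.01,0,0,0,0,0,0,-0.01,0,0,0,0,0],
)

```text
time: 28.6
ee_pos: [0.5512, 0.0426, 0.1511]
orientation: [[-0.504, 0.864, 0.013], [0.863, 0.504, -0.024], [-0.027, -0.001, -1.0]]
contact_force: [-0.5, -0.4, -3.5]
width: 0.0191
grasp_force: 61.5
```

drive_tool(
  deltas=[0,-0.01,0,0,0,0,0,0,-0.01,0,0,0,0,0,0,0,0,0,0,0,0,0,0.015,0,0,0,0,0,0,0,-0.03,0,0,0,0,0,0,-0.03,0,0,0,0,0,0,0,0,0,0,0],
)

```text
time: 29.3
ee_pos: [0.5517, 0.0443, 0.2147]
orientation: [[-0.505, 0.863, 0.022], [0.863, 0.505, -0.022], [-0.03, 0.008, -1.0]]
contact_force: [1.1, 0.3, -2.9]
width: 0.0191
grasp_force: 61.5
```

```bash
python3 - <<'E'
from see import *
stat(); see("c6.png"); 
E
```

```text
[0.552 0.044 0.215] [ 0.031  0.426 -0.272  2.031  0.216  0.693  0.147] 29.3
foot tray [0.012 0.066 0.078] yaw -64.9439421596861 tilt 0.47426068393872295
top x 0.099 y -0.063 w(y) 0.033 h(x) 0.038 area mm2 999
top x -0.002 y -0.104 w(y) 0.033 h(x) 0.034 area mm2 865
side x 0.089 y 0.141 w(y) 0.009 h(x) 0.075 area mm2 635
side x 0.006 y -0.110 w(y) 0.098 h(x) 0.199 area mm2 7562
side x 0.097 y -0.078 w(y) 0.055 h(x) 0.039 area mm2 1627
side x 0.057 y 0.036 w(y) 0.057 h(x) 0.037 area mm2 1466
side x -0.065 y 0.141 w(y) 0.009 h(x) 0.123 area mm2 1037
side x -0.057 y 0.021 w(y) 0.057 h(x) 0.038 area mm2 1706
```

Stone 3 is now at about (-0.056,0.037). Nudge it further toward +y with the broad face.

```bash
python3 - <<'E'
from sp import *
path((-.039,.000,.07,-65,4))
E
```

```text
[0.548 0.043 0.211] [ 0.031  0.429 -0.271  2.036  0.217  0.692  0.146] 29.4
-0.01, -0.017, 0.002, 0, 0, 0, 0, 
-0.009, -0.018, 0.001, 0, 0, 0, 0, 
-0.01, -0.017, 0.002, 0, 0, 0, 0, 
-0.009, -0.018, 0.001, 0, 0, 0, 0,
```

drive_tool(
  deltas=[-0.01,-0.017,0,0,0,0,0,-0.01,-0.018,0,0,0,0,0,-0.01,-0.017,0,0,0,0,0,-0.009,-0.018,0,0,0,0,0,0,0,0,0,0,0,0,0,0,0.02,0,0,0,0,0,0,0.015,0,0,0,0,0,0,0,0,0,0,0],
)

```text
time: 30.2
ee_pos: [0.5051, -0.027, 0.1744]
orientation: [[-0.505, 0.863, 0.006], [0.863, 0.505, -0.024], [-0.024, -0.007, -1.0]]
contact_force: [-1.1, -0.2, -2.8]
width: 0.0195
grasp_force: 61.4
```

```bash
python3 - <<'E'
from sp import *
stat(); print(o["contact_force"]); path((-.039,.000,.011,-65,2),(-.053,.030,.011,-65,4))
E
```

```text
[ 0.505 -0.027  0.174] [ 0.141  0.437 -0.249  2.156  0.24   0.57   0.242] 30.2
foot tray [-0.043 -0.001  0.038] yaw -64.95813176204287 tilt 0.47693405328120153
[-1.093 -0.184 -2.773]
0, 0.002, 0.014, 0, 0, 0, 0, 
0.001, 0.001, 0.013, -0.01, -0.01, 0, 0, 
0.008, 0, 0, 0, 0, 0, 0, 
0.008, 0, 0, 0, 0, 0, 0, 
0.009, 0, -0.001, 0, 0, 0, 0, 
0.008, 0, 0, 0, 0, 0, 0,
```

drive_tool(
  deltas=[0,0.002,0.014,0,0,0,0,0,0.001,0.012,0,0,0,0,0.009,0,0,0,0,0,0,0.009,0,0,0,0,0,0,0.009,0,0,0,0,0,0,0.006,0,0,0,0,0,0,0,0,0,0,0,0,0,-0.015,0,0,0,0,0,0],
)

```text
time: 31.0
ee_pos: [0.4995, -0.0095, 0.1508]
orientation: [[-0.508, 0.861, 0.011], [0.861, 0.508, -0.024], [-0.026, -0.002, -1.0]]
contact_force: [0.6, 0.1, -3.3]
width: 0.0191
grasp_force: 61.5
```

drive_tool(
  deltas=[0,0,-0.03,0,0,0,0,0,0,-0.03,0,0,0,0,0,0,-0.03,0,0,0,0,0,0,0,0,0,0,0],
)

```text
time: 31.4
ee_pos: [0.503, -0.0104, 0.2445]
orientation: [[-0.502, 0.865, 0.022], [0.864, 0.502, -0.025], [-0.032, 0.007, -0.999]]
contact_force: [1.3, -0.7, -2.9]
width: 0.0191
grasp_force: 61.5
```

```bash
python3 - <<'E'
from see import *
stat(); see("c7.png"); path((-.03,.205,.09,-65,7))
E
```

```text
[ 0.503 -0.01   0.244] [ 0.146  0.324 -0.288  2.109  0.181  0.71   0.262] 31.4
foot tray [-0.041  0.015  0.108] yaw -65.14264615869442 tilt 0.4143935238875551
side x 0.062 y 0.141 w(y) 0.009 h(x) 0.129 area mm2 1100
side x 0.006 y -0.110 w(y) 0.098 h(x) 0.199 area mm2 7578
side x 0.097 y -0.078 w(y) 0.055 h(x) 0.040 area mm2 1641
side x 0.057 y 0.036 w(y) 0.055 h(x) 0.037 area mm2 1432
side x -0.067 y 0.140 w(y) 0.019 h(x) 0.106 area mm2 1062
side x -0.067 y 0.036 w(y) 0.059 h(x) 0.037 area mm2 1694
0.024, 0.013, 0.001, 0, 0, 0, 0, 
0.023, 0.014, 0.002, 0, 0, 0, 0, 
0.024, 0.013, 0.001, 0, 0, 0, 0, 
0.024, 0.014, 0.002, 0, 0, 0, 0, 
0.024, 0.013, 0.001, 0, 0, 0, 0, 
0.023, 0.013, 0.001, 0, 0, 0, 0, 
0.024, 0.014, 0.002, 0, 0, 0, 0,
```

drive_tool(
  deltas=[0.024,0.013,0.001,0,0,0,0,0.023,0.014,0.002,0,0,0,0,0.024,0.013,0.001,0,0,0,0,0.024,0.014,0.002,0,0,0,0,0.024,0.013,0.001,0,0,0,0,0.023,0.013,0.001,0,0,0,0,0.024,0.014,0.002,0,0,0,0,0,0,0,0,0,0,0],
)

```text
time: 32.3
ee_pos: [0.4959, 0.1859, 0.224]
orientation: [[-0.51, 0.86, 0.01], [0.86, 0.51, -0.021], [-0.024, -0.002, -1.0]]
contact_force: [0.1, 1.0, -3.7]
width: 0.0194
grasp_force: 61.5
```

```bash
python3 - <<'E'
from see import *
stat(); see("c8.png")
t,K,T=shot("top"); np.savez("t8.npz",t=t,K=K,T=T)
path((-.03,.205,.03,-65,4),(-.03,.205,.004,-65,3))
wv,K,T=shot("wrist"); b=wv[150:340,316:324].mean(1).astype(int); d=np.abs(np.diff(b,axis=0)).sum(1); print([(150+i,int(v)) for i,v in enumerate(d) if v>18])
E
```

```text
[0.496 0.186 0.224] [-0.211  0.395 -0.319  2.061  0.221  0.718 -0.14 ] 32.3
foot tray [-0.032  0.212  0.088] yaw -64.65651558815914 tilt 0.34374460141811913
top x 0.099 y -0.063 w(y) 0.033 h(x) 0.038 area mm2 968
top x 0.059 y 0.048 w(y) 0.035 h(x) 0.037 area mm2 967
top x -0.010 y -0.088 w(y) 0.066 h(x) 0.048 area mm2 1792
top x -0.053 y -0.061 w(y) 0.035 h(x) 0.036 area mm2 926
top x -0.066 y 0.054 w(y) 0.033 h(x) 0.035 area mm2 855
side x 0.007 y 0.141 w(y) 0.009 h(x) 0.251 area mm2 1967
side x 0.006 y -0.110 w(y) 0.098 h(x) 0.199 area mm2 7529
side x 0.097 y -0.078 w(y) 0.055 h(x) 0.039 area mm2 1623
side x 0.057 y 0.036 w(y) 0.055 h(x) 0.037 area mm2 1420
side x -0.067 y 0.038 w(y) 0.059 h(x) 0.037 area mm2 1756
0, 0, 0.014, 0, 0, 0, 0, 
0, 0.001, 0.015, 0, 0, 0, 0, 
0.001, 0, 0.014, 0, 0, 0, 0, 
0, 0.001, 0.015, -0.01, 0, 0, 0, 
0, 0, 0.009, 0, 0, 0, 0, 
0, 0, 0.008, 0, 0, 0, 0, 
0, 0, 0.009, 0, 0, 0, 0, 
[(170, 36), (171, 66), (176, 26), (177, 67), (179, 159), (316, 20), (317, 72), (318, 48), (319, 74), (320, 60), (328, 172), (329, 227), (330, 21)]
```

All four quarters hold a stone with margin. Lower onto the bench beside the tray, and cross-check the heights of the touching pair.

drive_tool(
  deltas=[0,0,0.015,0,0,0,0,0,0.001,0.015,0,0,0,0,0,0,0.015,0,0,0,0,0,0.001,0.015,0,0,0,0,0,0,0.012,0,0,0,0,0,0,0.007,0,0,0,0,0,0,0,0,0,0,0,0,0,0,0,0,0,0],
)

```text
time: 33.3
ee_pos: [0.4997, 0.1803, 0.147]
orientation: [[-0.504, 0.864, 0.012], [0.863, 0.504, -0.024], [-0.027, -0.002, -1.0]]
contact_force: [0.4, 0.8, -2.8]
width: 0.0193
grasp_force: 61.5
```

```bash
python3 - <<'E'
from sp import *
stat(); print(o["contact_force"],foot()[1][2])
s=np.load("side0.npz"); P=lambda c,z:tr(onz(s["K"],s["T"],c[0]/4+230,c[1]/4+110,z))
print("F",P((318,488),.035),"D",P((355,530),.035),"E",P((252,490),.035))
E
```

```text
[0.5   0.18  0.147] [-0.25   0.509 -0.263  2.116  0.298  0.551 -0.209] 33.3
foot tray [-0.028  0.205  0.011] yaw -65.02684134745454 tilt 0.13993129957338785
[ 0.359  0.829 -2.815] [-0.002 -0.002  1.   ]
F [-0.015 -0.071  0.035] D [-0.001 -0.106  0.035] E [-0.052 -0.066  0.035]
```

Both views agree at top height 35 mm, so it is one layer. Lower gently to contact.

drive_tool(
  deltas=[0,0,0.003,0,0,0,0,0,0,0.002,0,0,0,0,0,0,0.002,0,0,0,0,0,0,0.001,0,0,0,0,0,0,0,0,0,0,0],
)

```text
time: 33.8
ee_pos: [0.4995, 0.1802, 0.1387]
orientation: [[-0.504, 0.863, 0.012], [0.863, 0.504, -0.025], [-0.027, -0.002, -1.0]]
contact_force: [0.1, 0.2, -2.9]
width: 0.0191
grasp_force: 61.6
```

drive_tool(
  deltas=[0,0,0.001,0,0,0,0,0,0,0.001,0,0,0,0,0,0,0,0,0,0,0],
)

```text
time: 34.1
ee_pos: [0.4995, 0.1802, 0.1367]
orientation: [[-0.504, 0.863, 0.012], [0.863, 0.504, -0.025], [-0.027, -0.002, -1.0]]
contact_force: [-0.1, -0.3, -3.1]
width: 0.0195
grasp_force: 61.6
```

drive_tool(
  deltas=[0,0,0.001,0,0,0,0,0,0,0.001,0,0,0,0,0,0,0,0,0,0,0],
)

```text
time: 34.4
ee_pos: [0.4998, 0.1803, 0.1354]
orientation: [[-0.504, 0.863, 0.012], [0.863, 0.504, -0.025], [-0.027, -0.002, -1.0]]
contact_force: [-0.6, -0.4, 3.0]
width: 0.0192
grasp_force: 62.3
```

Contact is felt. Release, then rise straight up.

drive_tool(
  deltas=[0,0,0,0,0,0,0.4,0,0,0,0,0,0,1,0,0,0,0,0,0,1,0,0,0,0,0,0,1,0,0,0,0,0,0,1,0,0,-0.02,0,0,0,1,0,0,-0.03,0,0,0,1,0,0,-0.04,0,0,0,1],
)

```text
time: 35.2
ee_pos: [0.4973, 0.1817, 0.2243]
orientation: [[-0.504, 0.863, 0.008], [0.863, 0.504, -0.026], [-0.026, -0.006, -1.0]]
contact_force: [0.4, 0.5, 0.5]
width: 0.0857
grasp_force: 0.0
```

drive_tool(
  deltas=[0,0,-0.04,0,0,0,1,0,0,-0.03,0,0,0,1,0,0,0,0,0,0,1,0,0,0,0,0,0,1],
)

```text
time: 35.6
ee_pos: [0.4978, 0.184, 0.2953]
orientation: [[-0.504, 0.864, 0.013], [0.863, 0.504, -0.024], [-0.028, -0.001, -1.0]]
contact_force: [-1.0, -0.0, 0.7]
width: 0.0851
grasp_force: 0.0
```

```bash
python3 - <<'E'
from see import *
see("c9.png"); print(o["width"],o["contact_force"])
s,K,T=shot("side")
p=w(-.028,.205,0); a,b=proj(K,T,p+[0,0,.17]),proj(K,T,p+[0,0,.024]); print("predicted handle top/bottom",a,b)
f=s.astype(int); m=((f[...,2]<130)&(f[...,2]-f[...,0]>25)&(f[...,2]*.62>f[...,1])).astype(np.uint8)
x0,x1,y0,y1=int(b[0])-30,int(b[0])+30,int(a[1])-15,int(b[1])+15
ys,xs=np.nonzero(m[y0:y1,x0:x1]); print(len(xs),"rows",ys.min()+y0,ys.max()+y0)
for r in range(ys.min(),ys.max()+1,8): k=xs[ys==r]; print(r+y0,k.mean()+x0 if len(k) else None,len(k))
E
```

```text
[0.498 0.184 0.295] [-0.178  0.306 -0.347  1.988  0.171  0.872 -0.092] 35.6
top x 0.099 y -0.063 w(y) 0.033 h(x) 0.037 area mm2 960
top x 0.059 y 0.048 w(y) 0.035 h(x) 0.037 area mm2 945
top x -0.025 y -0.078 w(y) 0.077 h(x) 0.085 area mm2 2688
top x -0.066 y 0.054 w(y) 0.033 h(x) 0.034 area mm2 848
side x 0.037 y 0.141 w(y) 0.009 h(x) 0.178 area mm2 1492
side x 0.006 y -0.110 w(y) 0.098 h(x) 0.198 area mm2 7503
side x 0.097 y -0.078 w(y) 0.055 h(x) 0.039 area mm2 1608
side x 0.057 y 0.036 w(y) 0.055 h(x) 0.037 area mm2 1414
side x -0.067 y 0.038 w(y) 0.060 h(x) 0.037 area mm2 1741
side x -0.087 y 0.142 w(y) 0.007 h(x) 0.063 area mm2 426
0.0850837002252739 [-1.01  -0.002  0.679]
predicted handle top/bottom [286.154 117.658] [289.083 164.252]Traceback (most recent call last):
  File "<stdin>", line 7, in <module>
    return umr_minimum(a, axis, None, out, keepdims, initial, where)
ValueError: zero-size array to reduction operation minimum which has no identity
```

```bash
python3 - <<'E'
from see import *
s,K,T=shot("side"); np.set_printoptions(linewidth=250)
p=w(-.028,.205,0)
for z in(.16,.12,.08,.04):
    u=proj(K,T,p+[0,0,z]); r=int(u[1]); print(z,u.round(1)); print(s[r,int(u[0])-10:int(u[0])+11,2])
wv,Kw,Tw=shot("wrist")
for z in(.17,.024): print("wrist",proj(Kw,Tw,p+[0,0,z]).round(0))
u=proj(Kw,Tw,p+[0,0,.17]).astype(int); print(wv[u[1],u[0]-40:u[0]+41:4],)
E
```

```text
[0.497 0.183 0.293] [-0.178  0.309 -0.346  1.99   0.17   0.872 -0.092] 35.75
0.16 [286.4 121.1]
[150 151 153 152 147 123  81  59  59  63  60  60  60  67  97 135 145 145 144 143 141]
0.12 [287.2 134.6]
[151 154 154 153 145 118  77  59  58  58  57  60  62  73 107 138 145 144 144 145 142]
0.08 [288.  147.4]
[154 154 156 151 142 111  74  58  57  58  59  62  62  82 121 142 144 143 143 143 141]
0.04 [288.8 159.5]
[104 102 103 101  99  94  78  59  57  60  60  58  59  59  70  89  91  90  90  95 107]
wrist [320. 190.]
wrist [320. 160.]
[[138 147 146]
 [136 145 144]
 [143 151 151]
 [ 68  71  72]
 [ 58  61  61]
 [ 60  62  61]
 [ 59  70  81]
 [ 82 125 169]
 [ 32  56  87]
 [ 36  59  89]
 [ 34  56  86]
 [ 38  59  90]
 [ 35  58  92]
 [ 83 124 167]
 [ 89 133 178]
 [ 89 133 178]
 [ 88 132 178]
 [ 85 128 173]
 [ 84 124 166]
 [ 90 132 176]
 [ 88 130 175]]
```

The handle lies on the predicted upright line at all four heights, the gripper is clear of it, and the stones are unchanged.

```bash
python3 -c "
from plant import close_job; print(close_job())"
```

```text
the job is handed in; nothing more can be done
None
```

The job is handed in; no verdict was shown. By my last camera measurements the six stones lie in one layer with one clear of both lines in every quarter, and the spreader stands upright on the bench outside the tray, released.

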